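# Clear the offcuts and rack the sharpening stones

## Robot

A 7-joint arm with a two-finger parallel gripper is mounted at the origin on a cart in front of the work surface, level with it; the furniture and walls round the work are solid. World frame = base frame: x ahead of the robot, y to its left, z up, the work surface at z = 0. Lengths are in m, angles in rad, forces in N, time in s.
With the tool pointing down it reaches from about 0.425 to 0.925 m from the base axis. Payload 6.8 kg.
Tool frame: the origin (TCP) lies between the finger pads; the fingertips stand 11 mm ahead of it and the grasp point (between the pads) lies 8 mm behind it; z points along the fingers, y is the line along which they close (so a half turn about z gives the same grasp; the last joint's range is limited). The gripper opens to 85 mm and grips with 20 to 120 N. Pads are 22 mm wide; open, the fingers measure 114 mm over their backs; the gripper's body (76 mm by 85 mm) begins 54 mm behind the grasp point. The pads swing forward as they close: fully open they stand 13 mm farther back than shut.
Start: joints at [1.006, 0.477, 0.022, 1.555, -0.011, 1.109, -0.083], TCP at [0.298, -0.606, 0.242] pointing down, gripper open.
Joint ranges: [-2.96, 2.96], [-0.34, 2.1], [-1.41, 1.46], [0.24, 2.44], [-1.37, 4.51], [0.17, 1.92], [-2.96, 2.96]. Speed limits (rad/s): [2.39, 2.39, 3.14, 3.14, 3.14, 3.14, 3.14].

## Interface

Orientations are given as a rotation vector (axis times angle).
In Python, from bench import r gives the robot as it stands.
- The arm moves only by the tool send_rows, never from a script. Its argument "deltas" is a list of rows, each an object of numbers: "dx", "dy", "dz": the shift along the world's x, y, z in mm; "rx", "ry", "rz": the turn, a rotation vector about the world's x, y, z in degrees. A call has 1 to 5 rows; each row is the pose to reach, as a shift and turn from the pose commanded when the call began; what a row does not reach only later rows make up. A row lasts 1/12 s, in which the tool goes at most 41.7 mm and 7.16 degrees, less where a joint would pass 70% of its speed; a pose out of reach is approached as far as the arm can. A call with a gripper value outside its range is refused whole. "jaw" is the finger opening in mm, from 0 to 85.4, set as the call begins (left out, the last holds). The fingers move at their own pace and stop on an object; "newtons" is the grip in N (left out, the last holds). Time passes only in rows, so rows that repeat a pose let the fingers close. It gives the time, the measured TCP pose, the force, the opening and the grip force at its end, in the units of the state.
- r.get_obs(): the state, without advancing time (a new reading comes with each control period).
- r.grab_frame(name): name is "side" or "top"; returns a dict with "frame" (420x560x3 uint8, blue, green, red), "z_map" (420x560 float32, m along the optical axis (not along the pixel's ray), 0 where there is no reading), "vertical_fov" (degrees; the focal length in pixels is half the picture's height over the tangent of half this angle, whatever the lens; pixels are square), "cx", "cy" (the principal point, pixels), "xyz" and "orientation" of the camera in the world. Camera axes: x right, y down, z forward; pixel columns grow to the right and rows downward; lengths in m; the calibration is good to about 2 mm. A picture is of the moment at which its call begins.
- r.hand_in(): hands the job in; it is judged then, once.
The state is a dict: "clock": time; "joints": joint angles; "qvel": joint speeds; "tau": joint torques, N m; "tcp_pos": TCP position; "orientation": TCP orientation; "contact_force": force on the tool from outside, world axes, zero at the start; "moment": the same for the moment, N m; "grip_width": finger opening in m; "gripper_force": force on a finger pad.
Only numpy, scipy, OpenCV 4.12 (cv2) and the standard library are available. Lean on these libraries where they do the work, as an engineer would, in place of code of your own. Each camera call takes 0.05 s, during which the arm holds its last target. There are 200 camera calls.

## Task

Tidy the sharpening corner: first put the wood offcuts that lie round the stone rack, and the one on its landing, into the plywood scrap box (the block at the back by the wall stays). Then slide each grey sharpening stone flat into a slot of the rack, one stone to a slot, and push it fully home. Leave the wax tin and the tape measure where they are.

Things in the scene. Friction and masses are not known exactly. Their poses are not given: they have to be found in the camera images.
- rack: low wooden rack, fixed, 242 mm wide: four roofed slots 58 mm apart, open to the robot. Origin on the bench under the middle of the mouth; x into the slots, y left. Its 12 mm base board reaches 95 mm out in front as a landing to lay a stone on. Walls 10 mm thick with pointed noses 5 mm out of the mouth that lead a stone in. Roof 38 to 48 mm above the bench; rack ends 112 mm behind the mouth
- slot_1 (a point): mouth of slot 1 of the rack (1 is the leftmost, 4 the rightmost as the robot sees them): middle of the slot floor, 12 mm above the bench, below the roof's front edge. x points straight into the slot, y left, z up. The slot is 48 mm wide, 26 mm high, 100 mm deep to a solid back. A stone fully home has its centre 48 mm along x and 11 mm up, its end about 5 mm out of the mouth
- slot_2 (a point): mouth of slot 2 of the rack (1 is the leftmost, 4 the rightmost as the robot sees them): middle of the slot floor, 12 mm above the bench, below the roof's front edge. x points straight into the slot, y left, z up. The slot is 48 mm wide, 26 mm high, 100 mm deep to a solid back. A stone fully home has its centre 48 mm along x and 11 mm up, its end about 5 mm out of the mouth
- slot_3 (a point): mouth of slot 3 of the rack (1 is the leftmost, 4 the rightmost as the robot sees them): middle of the slot floor, 12 mm above the bench, below the roof's front edge. x points straight into the slot, y left, z up. The slot is 48 mm wide, 26 mm high, 100 mm deep to a solid back. A stone fully home has its centre 48 mm along x and 11 mm up, its end about 5 mm out of the mouth
- slot_4 (a point): mouth of slot 4 of the rack (1 is the leftmost, 4 the rightmost as the robot sees them): middle of the slot floor, 12 mm above the bench, below the roof's front edge. x points straight into the slot, y left, z up. The slot is 48 mm wide, 26 mm high, 100 mm deep to a solid back. A stone fully home has its centre 48 mm along x and 11 mm up, its end about 5 mm out of the mouth
- scrap_box: open plywood scrap box, fixed, 210 (x) x 160 (y) x 55 mm high, walls 5 mm; origin at the centre of its underside. Two fixed grinders up to 0.3 m tall stand left of it (from about y = 0.33) and behind it (y above -0.02, from about x = 0.57): rise clear of them and pass in front
- stone_1_c (a point): centre of a grey sharpening stone, a plain dark grey slab 45 x 105 x 22 mm, 0.25 to 0.45 kg, at first lying flat on the bench; x across its 45 mm width, y along its 105 mm length, z through its thickness. May be absent. All grey stones are alike and any fits any slot
- stone_2_c (a point): centre of a grey sharpening stone, a plain dark grey slab 45 x 105 x 22 mm, 0.25 to 0.45 kg, at first lying flat on the bench; x across its 45 mm width, y along its 105 mm length, z through its thickness. May be absent. All grey stones are alike and any fits any slot
- stone_3_c (a point): centre of a grey sharpening stone, a plain dark grey slab 45 x 105 x 22 mm, 0.25 to 0.45 kg, at first lying flat on the bench; x across its 45 mm width, y along its 105 mm length, z through its thickness. May be absent. All grey stones are alike and any fits any slot
- stone_4_c (a point): centre of a grey sharpening stone, a plain dark grey slab 45 x 105 x 22 mm, 0.25 to 0.45 kg, at first lying flat on the bench; x across its 45 mm width, y along its 105 mm length, z through its thickness. May be absent. All grey stones are alike and any fits any slot
- offcut_long_c (a point): centre of the long wood offcut, 42 x 160 x 30 mm (x width, y length, z height), 0.08 to 0.14 kg, lying flat across the landing of the rack in front of the slots, always present
- offcut_short_c (a point): centre of the short wood offcut, 50 x 84 x 32 mm (x width, y length, z height), 0.08 to 0.14 kg, one end cut on a slant, so that its top is shorter than its foot; lying on the bench, may be absent
- offcut_thick_c (a point): centre of the thick wood offcut, 45 x 107 x 45 mm (x width, y length, z height), 0.08 to 0.14 kg, one end slanted; lying on the bench, may be absent
- wax_tin_c (a point): centre of a round tin, 68 mm across, 26 mm high; a bystander
- tape_measure_c (a point): centre of a tape measure, 32 x 76 x 58 mm; a bystander
There are look-alikes about, which are no part of the job. Leave any green look-alike of the part that bears stone_3_c alone.

How it is judged:
On the way, in this order (a step that is already met when the one before it is completed fails the run):
1. every offcut is in the scrap box while no stone is in the rack yet (x of offcut_short_c in the frame of scrap_box between -0.095 and 0.095 m and y of offcut_short_c in the frame of scrap_box between -0.07 and 0.07 m and z of each of offcut_short_c, offcut_thick_c, offcut_long_c in the frame of scrap_box below 0.075 m and x of offcut_thick_c in the frame of scrap_box between -0.095 and 0.095 m and y of offcut_thick_c in the frame of scrap_box between -0.07 and 0.07 m and x of offcut_long_c in the frame of scrap_box between -0.095 and 0.095 m and y of offcut_long_c in the frame of scrap_box between -0.07 and 0.07 m and not (x of stone_1_c in the frame of rack above -0.03 m and y of stone_1_c in the frame of rack between -0.13 and 0.13 m) and not (x of stone_2_c in the frame of rack above -0.03 m and y of stone_2_c in the frame of rack between -0.13 and 0.13 m) and not (x of stone_3_c in the frame of rack above -0.03 m and y of stone_3_c in the frame of rack between -0.13 and 0.13 m) and not (x of stone_4_c in the frame of rack above -0.03 m and y of stone_4_c in the frame of rack between -0.13 and 0.13 m)), for 0.2 s.
2. every grey stone is fully home in a slot of the rack (((x of stone_1_c in the frame of slot_1 between 0.04 and 0.056 m and y of stone_1_c in the frame of slot_1 between -0.006 and 0.006 m and z of stone_1_c in the frame of slot_1 between 0.004 and 0.02 m) or (x of stone_1_c in the frame of slot_2 between 0.04 and 0.056 m and y of stone_1_c in the frame of slot_2 between -0.006 and 0.006 m and z of stone_1_c in the frame of slot_2 between 0.004 and 0.02 m) or (x of stone_1_c in the frame of slot_3 between 0.04 and 0.056 m and y of stone_1_c in the frame of slot_3 between -0.006 and 0.006 m and z of stone_1_c in the frame of slot_3 between 0.004 and 0.02 m) or (x of stone_1_c in the frame of slot_4 between 0.04 and 0.056 m and y of stone_1_c in the frame of slot_4 between -0.006 and 0.006 m and z of stone_1_c in the frame of slot_4 between 0.004 and 0.02 m)) and ((x of stone_2_c in the frame of slot_1 between 0.04 and 0.056 m and y of stone_2_c in the frame of slot_1 between -0.006 and 0.006 m and z of stone_2_c in the frame of slot_1 between 0.004 and 0.02 m) or (x of stone_2_c in the frame of slot_2 between 0.04 and 0.056 m and y of stone_2_c in the frame of slot_2 between -0.006 and 0.006 m and z of stone_2_c in the frame of slot_2 between 0.004 and 0.02 m) or (x of stone_2_c in the frame of slot_3 between 0.04 and 0.056 m and y of stone_2_c in the frame of slot_3 between -0.006 and 0.006 m and z of stone_2_c in the frame of slot_3 between 0.004 and 0.02 m) or (x of stone_2_c in the frame of slot_4 between 0.04 and 0.056 m and y of stone_2_c in the frame of slot_4 between -0.006 and 0.006 m and z of stone_2_c in the frame of slot_4 between 0.004 and 0.02 m)) and ((x of stone_3_c in the frame of slot_1 between 0.04 and 0.056 m and y of stone_3_c in the frame of slot_1 between -0.006 and 0.006 m and z of stone_3_c in the frame of slot_1 between 0.004 and 0.02 m) or (x of stone_3_c in the frame of slot_2 between 0.04 and 0.056 m and y of stone_3_c in the frame of slot_2 between -0.006 and 0.006 m and z of stone_3_c in the frame of slot_2 between 0.004 and 0.02 m) or (x of stone_3_c in the frame of slot_3 between 0.04 and 0.056 m and y of stone_3_c in the frame of slot_3 between -0.006 and 0.006 m and z of stone_3_c in the frame of slot_3 between 0.004 and 0.02 m) or (x of stone_3_c in the frame of slot_4 between 0.04 and 0.056 m and y of stone_3_c in the frame of slot_4 between -0.006 and 0.006 m and z of stone_3_c in the frame of slot_4 between 0.004 and 0.02 m)) and ((x of stone_4_c in the frame of slot_1 between 0.04 and 0.056 m and y of stone_4_c in the frame of slot_1 between -0.006 and 0.006 m and z of stone_4_c in the frame of slot_1 between 0.004 and 0.02 m) or (x of stone_4_c in the frame of slot_2 between 0.04 and 0.056 m and y of stone_4_c in the frame of slot_2 between -0.006 and 0.006 m and z of stone_4_c in the frame of slot_2 between 0.004 and 0.02 m) or (x of stone_4_c in the frame of slot_3 between 0.04 and 0.056 m and y of stone_4_c in the frame of slot_3 between -0.006 and 0.006 m and z of stone_4_c in the frame of slot_3 between 0.004 and 0.02 m) or (x of stone_4_c in the frame of slot_4 between 0.04 and 0.056 m and y of stone_4_c in the frame of slot_4 between -0.006 and 0.006 m and z of stone_4_c in the frame of slot_4 between 0.004 and 0.02 m))), for 0.2 s.
At the end, for the whole second after the job is handed in: All offcuts lie in the scrap box (centres inside its walls and under 75 mm), every grey stone lies in a slot with its centre within 8 mm of the fully home place along the slot and 6 mm across it, and everything is at rest (all of step 2 and x of offcut_short_c in the frame of scrap_box between -0.095 and 0.095 m and y of offcut_short_c in the frame of scrap_box between -0.07 and 0.07 m and z of each of offcut_short_c, offcut_thick_c, offcut_long_c in the frame of scrap_box below 0.075 m and x of offcut_thick_c in the frame of scrap_box between -0.095 and 0.095 m and y of offcut_thick_c in the frame of scrap_box between -0.07 and 0.07 m and x of offcut_long_c in the frame of scrap_box between -0.095 and 0.095 m and y of offcut_long_c in the frame of scrap_box between -0.07 and 0.07 m and linear speed of each of stone_1, stone_2, stone_3, stone_4, offcut_short, offcut_thick, offcut_long below 0.03 m/s); the robot touches nothing.
It fails at once if the wax tin is shifted more than 5 cm (distance of wax_tin_c from where it was at the start of the episode above 0.05 m).
It fails at once if the tape measure is shifted more than 5 cm (distance of tape_measure_c from where it was at the start of the episode above 0.05 m).
Of stone_1, stone_2, stone_3, stone_4 only 3 to 4 are there at a start; the rules pass over those that are not, and their reading is None.
Of offcut_short, offcut_thick only 1 to 2 are there at a start; the rules pass over those that are not, and their reading is None.
At some moment in a run one of stone_1, stone_2, stone_3, stone_4, offcut_short, offcut_thick may be knocked a few centimetres aside while the robot is not near it.
Once in a run the grip may slacken for a moment while it holds something.
It also fails if it takes over 210 s, if anything falls off the work surface, if the arm or the gripper's body presses on something with over 40 N, if the wrist force passes 120 N, or if a joint passes its speed limit or range.

## Working session

There is one attempt and no reset: what is moved stays moved. The work goes in short steps, Python scripts to look and compute and a tool call to move; the robot and the scene stay as the last step left them, time stands still between calls to the robot, and variables do not carry over. Pictures are saved under pics/ and viewed, at most 14 in all, crops included, and the job is handed in when it is done.

Besides the shell and the picture viewer there is one more tool, called after ">>>" by a JSON object that holds its "name" and its "arguments". send_rows: Moves the arm, as the interface text tells. Its arguments: {"type":"object","properties":{"deltas":{"type":"array","items":{"type":"object","properties":{"dx":{"type":"number"},"dy":{"type":"number"},"dz":{"type":"number"},"rx":{"type":"number"},"ry":{"type":"number"},"rz":{"type":"number"}}}},"jaw":{"type":"number"},"newtons":{"type":"number"}},"required":["deltas"]}

```bash
mkdir -p pics; ls; cat > h.py <<'E'
import numpy as np, cv2
from scipy.spatial.transform import Rotation as R
from bench import r
def cam(n):
    f=r.grab_frame(n); im=f["frame"]; z=f["z_map"]; h,w=z.shape
    fo=h/2/np.tan(np.radians(f["vertical_fov"])/2)
    v,u=np.mgrid[:h,:w]
    P=np.stack([(u-f["cx"])/fo*z,(v-f["cy"])/fo*z,z],-1)
    o=np.array(f["orientation"]); M=R.from_rotvec(o).as_matrix() if o.shape==(3,) else (o if o.shape==(3,3) else R.from_quat(o).as_matrix())
    return im,P@M.T+np.array(f["xyz"]),z,f
E
python3 - <<'E'
from h import *
for n in("top","side"):
    im,W,z,f=cam(n); cv2.imwrite(f"pics/{n}0.png",im); np.savez(f"pics/{n}0.npz",im=im,W=W,z=z)
    print(n,f["xyz"],f["orientation"],f["vertical_fov"],f["cx"],f["cy"])
    for v in range(20,420,95): print([tuple(np.round(W[v,u],2)) for u in range(20,560,130)])
print(r.get_obs())
E
```

```text
pics
top [ 0.27412196 -0.00285489  1.53585639] [-2.12527125  2.18036205 -0.17744485] 43.87448988653706 283.5061395272117 217.32418332730714
[(np.float64(0.97), np.float64(0.62), np.float64(0.31)), (np.float64(1.04), np.float64(0.33), np.float64(0.18)), (np.float64(1.04), np.float64(-0.03), np.float64(0.16)), (np.float64(1.04), np.float64(-0.41), np.float64(0.15)), (np.float64(1.04), np.float64(-0.79), np.float64(0.14))]
[(np.float64(0.73), np.float64(0.62), np.float64(0.29)), (np.float64(0.83), np.float64(0.37), np.float64(-0.0)), (np.float64(0.73), np.float64(-0.03), np.float64(0.24)), (np.float64(0.81), np.float64(-0.43), np.float64(0.0)), (np.float64(0.8), np.float64(-0.83), np.float64(0.0))]
[(np.float64(0.5), np.float64(0.62), np.float64(0.26)), (np.float64(0.52), np.float64(0.34), np.float64(0.11)), (np.float64(0.52), np.float64(-0.02), np.float64(0.0)), (np.float64(0.51), np.float64(-0.41), np.float64(-0.0)), (np.float64(0.5), np.float64(-0.8), np.float64(0.0))]
[(np.float64(0.27), np.float64(0.62), np.float64(0.25)), (np.float64(0.25), np.float64(0.36), np.float64(0.0)), (np.
[... 2017 characters left out ...]
clock': 0.1, 'joints': array([ 1.00586132,  0.47773837,  0.02232128,  1.55630849, -0.01151087,
        1.10930527, -0.08315287]), 'qvel': array([ 0.00044062, -0.00336068,  0.00091505, -0.00220077,  0.00183583,
       -0.00043925, -0.00116534]), 'tau': array([ 5.15152729e-03, -5.97749126e+01,  1.61358096e+00, -2.81952202e+01,
        1.27139868e-02,  5.03022806e-03, -5.87822774e-05]), 'tcp_pos': array([ 0.29753723, -0.60533067,  0.24142709]), 'orientation': array([-3.05847576e+00, -7.10988896e-01,  7.30995761e-04]), 'contact_force': array([-0.60478019, -0.30290812,  0.17227105]), 'moment': array([ 0.03104075, -0.03568872,  0.02142856]), 'gripper_force': 0.0, 'grip_width': 0.08533397015410134}
```

View images.

```bash
python3 -c "
import cv2
a=cv2.imread('pics/top0.png');cv2.imwrite('pics/top0b.png',cv2.resize(a,(800,600),interpolation=cv2.INTER_CUBIC))
a=cv2.imread('pics/side0.png');cv2.imwrite('pics/side0b.png',cv2.resize(a,(800,600),interpolation=cv2.INTER_CUBIC))"
```

```text
(no output)
```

View pics/top0b.png

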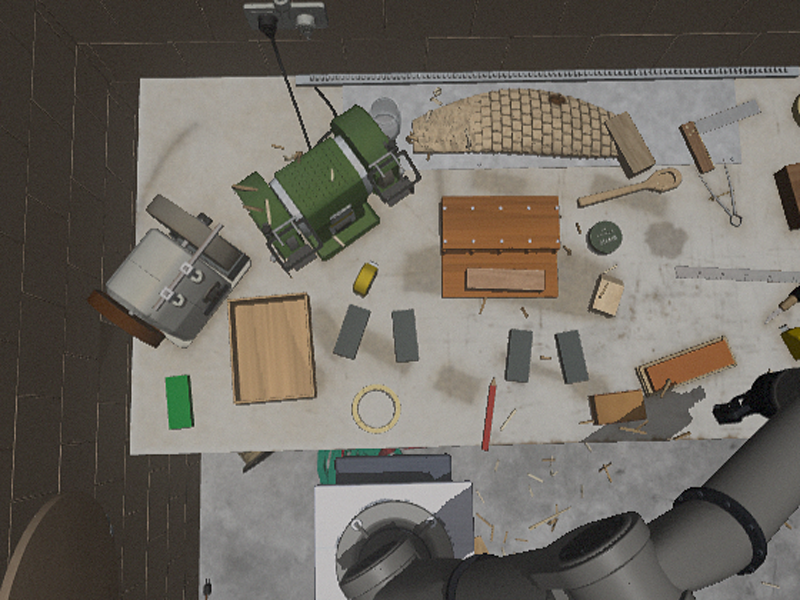

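View pics/side0b.png

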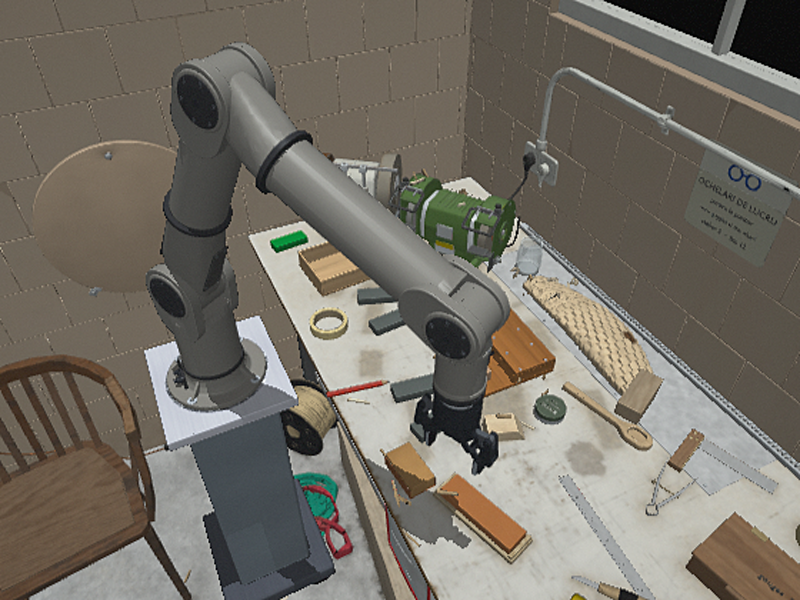

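```bash
cat >> h.py <<'E'
def blobs(W,x0,x1,y0,y1,zlo,zhi,amin=60):
    m=((W[...,0]>x0)&(W[...,0]<x1)&(W[...,1]>y0)&(W[...,1]<y1)&(W[...,2]>zlo)&(W[...,2]<zhi)).astype(np.uint8)
    n,l,s,c=cv2.connectedComponentsWithStats(m,connectivity=4); out=[]
    for i in range(1,n):
        if s[i,4]<amin: continue
        p=W[l==i]; (cx,cy),(a,b),t=cv2.minAreaRect((p[:,:2]*1000).astype(np.float32))
        if a>b: a,b,t=b,a,t-90   # t = angle of short side; long axis t+90
        ang=(t+90+90)%180-90
        out.append((round(cx),round(cy),round(a),round(b),round(ang,1),round(1000*np.median(p[:,2]),1),s[i,4],tuple(np.round(c[i]).astype(int))))
    return out
E
python3 - <<'E'
from h import *
d=np.load("pics/top0.npz");W=d["W"]
print("cx cy short long longaxisangle top n px")
for lo,hi in((.016,.028),(.026,.052)):
    print(lo)
    for b in blobs(W,.25,.9,-.75,.4,lo,hi):print(b)
im=d["im"]
a=cv2.resize(im[180:320,220:560],(800,329),interpolation=cv2.INTER_CUBIC);cv2.imwrite("pics/c1.png",a)
E
```

```text
cx cy short long longaxisangle top n px
0.016
(870, -656, 30, 48, 15.5, np.float64(18.2), np.int32(81), (np.int64(482), np.int64(92)))
(870, -114, 61, 116, 89.6, np.float64(23.1), np.int32(538), (np.int64(307), np.int64(96)))
(853, -334, 60, 323, 83.4, np.float64(23.1), np.int32(696), (np.int64(371), np.int64(102)))
(822, -674, 30, 75, 19.1, np.float64(18.6), np.int32(123), (np.int64(491), np.int64(108)))
(683, 66, 47, 97, -52.1, np.float64(23.2), np.int32(281), (np.int64(251), np.int64(158)))
(643, -454, 66, 68, 46.6, np.float64(24.4), np.int32(277), (np.int64(423), np.int64(166)))
(635, 123, 29, 47, -61.0, np.float64(23.7), np.int32(106), (np.int64(231), np.int64(174)))
(459, 79, 45, 105, -19.6, np.float64(22.2), np.int32(513), (np.int64(246), np.int64(232)))
(448, -31, 45, 105, 4.3, np.float64(22.3), np.int32(511), (np.int64(283), np.int64(235)))
(401, -262, 46, 105, -8.1, np.float64(22.1), np.int32(513), (np.int64(363), np.int64(248)))
(396, -371, 47, 105, 9.1, np.float64(22.3), np.int32(515), (np.int64(400), np.int64(249)))
(301, 32, 95, 96, -79.7, np.float64(24.5), np.int32(301
[... 256 characters left out ...]
float64(32.7), np.int32(63), (np.int64(233), np.int64(167)))
(556, -238, 44, 159, 86.8, np.float64(42.0), np.int32(817), (np.int64(353), np.int64(195)))
(517, -449, 51, 70, -20.9, np.float64(32.5), np.int32(375), (np.int64(425), np.int64(208)))
(516, 265, 72, 170, -57.3, np.float64(40.4), np.int32(149), (np.int64(177), np.int64(216)))
(480, 381, 7, 60, -38.8, np.float64(39.1), np.int32(65), (np.int64(140), np.int64(226)))
(369, -608, 65, 180, -67.6, np.float64(32.0), np.int32(1045), (np.int64(482), np.int64(256)))
(380, 312, 6, 112, 2.8, np.float64(39.7), np.int32(79), (np.int64(164), np.int64(261)))
(290, -458, 61, 102, -84.5, np.float64(35.4), np.int32(731), (np.int64(433), np.int64(285)))
```

View pics/c1.png

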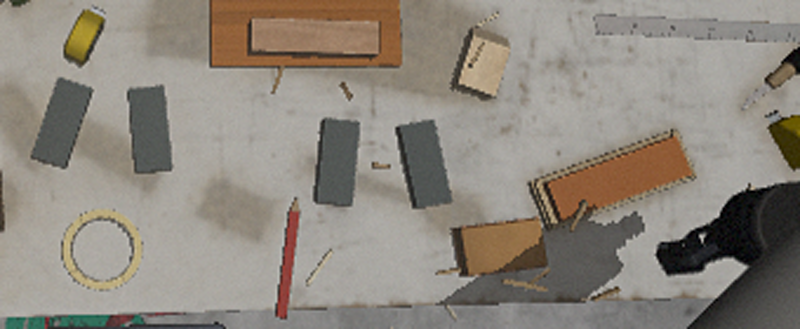

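```bash
python3 - <<'E'
from h import *
d=np.load("pics/top0.npz");W=d["W"];im=d["im"]
Z=W[...,2]*1000
print(Z[268:302:3,412:456:3].astype(int)); print(Z[194:222:2,410:440:2].astype(int))
s=np.load("pics/side0.npz")
a=cv2.resize(s["im"][270:400,240:400],(800,650))[:600];cv2.imwrite("pics/c2.png",a)
# tall things on the whole bench
# rack: front edge of roof, walls
for lo,hi in((.006,.016),(.044,.052)):print([b for b in blobs(W,.45,.8,-.4,-.08,lo,hi)])
# box rim
for b in blobs(W,.28,.56,.1,.34,.048,.065,20):print(b)
for b in blobs(W,.28,.56,.1,.34,.001,.015,20):print(b)
E
```

```text
[[   5    2    1   -3    0   -4    2    1    3   -1   -6    0   -1   16
    19]
 [  -1    1 1535    3   -3    3    3   -4    5    1    2   -2    2   26
    19]
 [   2    0   -3    7    2   -4    1   28    3   28   33   36   33    1
    23]
 [   0   25   34   33 1535   33   36   40   34   31   28   34   35   -2
    12]
 [   6   26   30   31   35   41   35   35   37   37   34   38   43  -10
    -3]
 [  -1   25   33   36   29   37   39   42   37   37   32   38   38   -1
    -5]
 [   4   15   31   36   37   34   31   41   37   35   36   37   36   32
     4]
 [   3   11   35   39   38   39   36   37   33   34   37   31   33   37
     5]
 [   4   13   29   35   38   39   37   33   36   41   34   34   31   38
    -5]
 [1535   11   33   36   35   38   38   31   31    0    1   -3    0    9
     4]
 [   4    4    0    1    1   -2    5    3    0    6    0    1    7   -4
     4]
 [   1    2   -1    1    9   -3    0   -5    0    8   10    7    0    2
     1]]
[[-1 -3  1  1  0 15 21 15 11 10 -1  3  2  4  5]
 [-2  1  0  3  2 29 33 33 27 22 15 10  5  7  4]
 [ 0 -2  1 -2 10 36 32 33 33 36 29 22 19  0
[... 1975 characters left out ...]
33, 10, 23, 0.6, np.float64(3.7), np.int32(20), (np.int64(159), np.int64(262)))
(313, 152, 17, 54, -64.3, np.float64(3.3), np.int32(59), (np.int64(222), np.int64(283)))
(318, 172, 12, 23, 88.1, np.float64(3.7), np.int32(24), (np.int64(215), np.int64(281)))
(306, 233, 33, 72, -80.0, np.float64(3.8), np.int32(149), (np.int64(194), np.int64(286)))
(301, 110, 23, 35, 13.6, np.float64(3.9), np.int32(62), (np.int64(236), np.int64(286)))
(308, 269, 13, 18, 12.2, np.float64(4.0), np.int32(20), (np.int64(181), np.int64(285)))
(295, 318, 32, 45, -58.9, np.float64(3.6), np.int32(79), (np.int64(165), np.int64(290)))
(288, 141, 20, 42, -66.7, np.float64(3.5), np.int32(52), (np.int64(226), np.int64(290)))
```

View pics/c2.png

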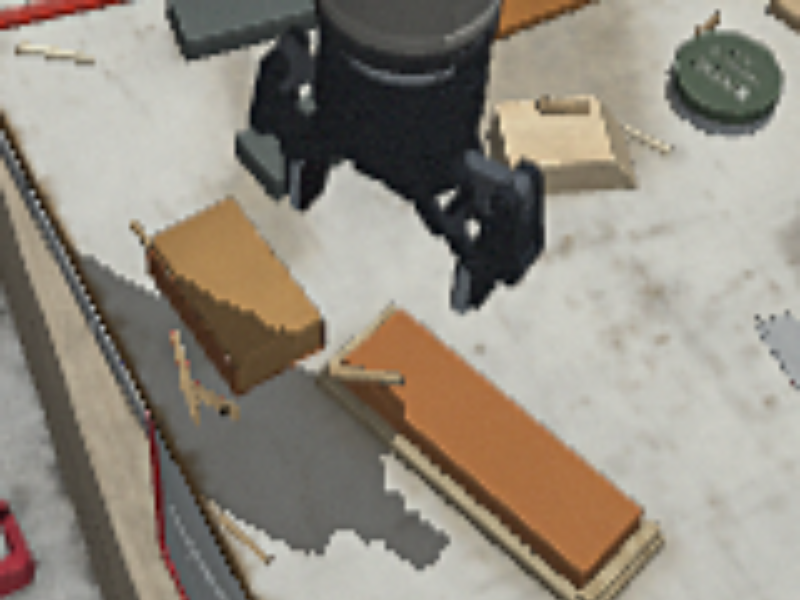

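Top view (560-wide pixels): the grey stones are at (246,232), (283,235), (363,248) and (400,249). The long offcut is on the landing at (353,195). The candidates for the other offcuts are:
- (425,208): pale block with a slanted end, 51 mm wide and 32 mm high. This fits the short offcut.
- (433,285): cork-coloured block, 61x102x36 mm with square ends. It fits neither offcut, so I leave it.
- (440,98): the block by the wall, which stays.

The thick offcut is absent. The green slab at (125,281) is the look-alike and the orange stone at (482,256) is no part of the job.

I start with the long offcut.

>>> {"name": "send_rows", "arguments": {"deltas": [{"dx":21,"dy":30,"dz":-3,"rz":5},{"dx":43,"dy":61,"dz":-7,"rz":10},{"dx":64,"dy":91,"dz":-10,"rz":15},{"dx":86,"dy":122,"dz":-14,"rz":20.2}], "jaw": 62, "newtons": 40}}

```text
$.deltas[0]: bad value
```

>>> {"name": "send_rows", "arguments": {"deltas": [{"dx":21,"dy":30,"dz":-3,"rz":5},{"dx":43,"dy":61,"dz":-7,"rz":10},{"dx":64,"dy":91,"dz":-10,"rz":15},{"dx":86,"dy":122,"dz":-14,"rz":20.2}]}}

```text
$.deltas[0]: bad value
```

>>> {"name": "send_rows", "arguments": {"deltas": [{"dx":21,"dy":30,"dz":-3,"rz":5},{"dx":43,"dy":61,"dz":-7,"rz":10},{"dx":64,"dy":91,"dz":-10,"rz":15},{"dx":86,"dy":122,"dz":-14,"rz":20.2},{"dx":86,"dy":122,"dz":-14,"rz":20.2}]}}

```text
$.deltas[0]: bad value
```

>>> {"name": "send_rows", "arguments": {"deltas": [{"dx":21,"dy":30,"dz":-3,"rx":0,"ry":0,"rz":5},{"dx":43,"dy":61,"dz":-7,"rx":0,"ry":0,"rz":10},{"dx":64,"dy":91,"dz":-10,"rx":0,"ry":0,"rz":15},{"dx":86,"dy":122,"dz":-14,"rx":0,"ry":0,"rz":20}], "jaw": 62, "newtons": 40}}

```text
clock: 0.43
tcp_pos: [0.384, -0.4825, 0.2279]
orientation: [-2.888, -1.237, 0.0]
contact_force: [0.5, -1.0, -0.1]
grip_width: 0.0619
gripper_force: 0.0
```

>>> {"name": "send_rows", "arguments": {"deltas": [{"dx":21,"dy":30,"dz":-3,"rx":0,"ry":0,"rz":5},{"dx":43,"dy":61,"dz":-7,"rx":0,"ry":0,"rz":10},{"dx":64,"dy":91,"dz":-10,"rx":0,"ry":0,"rz":15},{"dx":86,"dy":122,"dz":-14,"rx":0,"ry":0,"rz":20}]}}

```text
clock: 0.77
tcp_pos: [0.4701, -0.3603, 0.214]
orientation: [-2.629, -1.72, 0.001]
contact_force: [0.3, -0.1, 0.0]
grip_width: 0.0619
gripper_force: 0.0
```

>>> {"name": "send_rows", "arguments": {"deltas": [{"dx":21,"dy":30,"dz":-20,"rx":0,"ry":0,"rz":5},{"dx":43,"dy":61,"dz":-40,"rx":0,"ry":0,"rz":10},{"dx":64,"dy":91,"dz":-60,"rx":0,"ry":0,"rz":15},{"dx":86,"dy":122,"dz":-80,"rx":0,"ry":0,"rz":20},{"dx":86,"dy":122,"dz":-80,"rx":0,"ry":0,"rz":20}]}}

```text
clock: 1.18
tcp_pos: [0.558, -0.2303, 0.1307]
orientation: [-2.274, -2.158, -0.005]
contact_force: [0.1, -0.1, 0.1]
grip_width: 0.0618
gripper_force: 0.0
```

>>> {"name": "send_rows", "arguments": {"deltas": [{"dx":0,"dy":0,"dz":-40,"rx":0,"ry":0,"rz":0},{"dx":0,"dy":0,"dz":-75,"rx":0,"ry":0,"rz":0},{"dx":0,"dy":0,"dz":-100,"rx":0,"ry":0,"rz":0},{"dx":0,"dy":0,"dz":-104,"rx":0,"ry":0,"rz":0},{"dx":0,"dy":0,"dz":-104,"rx":0,"ry":0,"rz":0}]}}

```text
clock: 1.6
tcp_pos: [0.5542, -0.2394, 0.0286]
orientation: [-2.292, -2.143, 0.003]
contact_force: [0.1, -0.2, 1.0]
grip_width: 0.062
gripper_force: 0.0
```

>>> {"name": "send_rows", "arguments": {"deltas": [{"dx":0,"dy":0,"dz":0,"rx":0,"ry":0,"rz":0},{"dx":0,"dy":0,"dz":0,"rx":0,"ry":0,"rz":0},{"dx":0,"dy":0,"dz":0,"rx":0,"ry":0,"rz":0},{"dx":0,"dy":0,"dz":0,"rx":0,"ry":0,"rz":0},{"dx":0,"dy":0,"dz":0,"rx":0,"ry":0,"rz":0}], "jaw": 30}}

```text
clock: 2.02
tcp_pos: [0.5572, -0.2404, 0.0324]
orientation: [2.292, 2.144, 0.002]
contact_force: [-1.2, 0.2, 6.8]
grip_width: 0.0409
gripper_force: 43.1
```

>>> {"name": "send_rows", "arguments": {"deltas": [{"dx":0,"dy":0,"dz":20,"rx":0,"ry":0,"rz":0},{"dx":-10,"dy":0,"dz":55,"rx":0,"ry":0,"rz":0},{"dx":-30,"dy":0,"dz":85,"rx":0,"ry":0,"rz":0},{"dx":-55,"dy":0,"dz":110,"rx":0,"ry":0,"rz":5},{"dx":-80,"dy":0,"dz":130,"rx":0,"ry":0,"rz":11}]}}

```text
clock: 2.43
tcp_pos: [0.4757, -0.2399, 0.1628]
orientation: [2.071, 2.358, 0.001]
contact_force: [-0.6, -0.4, -1.0]
grip_width: 0.0411
gripper_force: 42.0
```

>>> {"name": "send_rows", "arguments": {"deltas": [{"dx":-6,"dy":33,"dz":6,"rx":0,"ry":0,"rz":6.5},{"dx":-12,"dy":66,"dz":12,"rx":0,"ry":0,"rz":13},{"dx":-18,"dy":99,"dz":18,"rx":0,"ry":0,"rz":19.5},{"dx":-24,"dy":132,"dz":24,"rx":0,"ry":0,"rz":26},{"dx":-30,"dy":165,"dz":30,"rx":0,"ry":0,"rz":32.5}]}}

```text
clock: 2.85
tcp_pos: [0.445, -0.0736, 0.1912]
orientation: [1.328, 2.846, -0.001]
contact_force: [0.4, 1.4, -1.6]
grip_width: 0.0411
gripper_force: 42.0
```

>>> {"name": "send_rows", "arguments": {"deltas": [{"dx":0,"dy":33,"dz":0,"rx":0,"ry":0,"rz":6.5},{"dx":0,"dy":66,"dz":0,"rx":0,"ry":0,"rz":13},{"dx":0,"dy":99,"dz":0,"rx":0,"ry":0,"rz":19.5},{"dx":0,"dy":132,"dz":0,"rx":0,"ry":0,"rz":26},{"dx":0,"dy":165,"dz":0,"rx":0,"ry":0,"rz":32.5}]}}

```text
clock: 3.27
tcp_pos: [0.4454, 0.0914, 0.191]
orientation: [0.479, 3.103, -0.001]
contact_force: [0.6, -0.0, -2.4]
grip_width: 0.0416
gripper_force: 41.9
```

>>> {"name": "send_rows", "arguments": {"deltas": [{"dx":-4,"dy":30,"dz":0,"rx":0,"ry":0,"rz":5.5},{"dx":-8,"dy":60,"dz":0,"rx":0,"ry":0,"rz":11},{"dx":-12,"dy":90,"dz":0,"rx":0,"ry":0,"rz":16.5},{"dx":-17,"dy":120,"dz":0,"rx":0,"ry":0,"rz":21.6},{"dx":-17,"dy":120,"dz":0,"rx":0,"ry":0,"rz":21.6}]}}

```text
clock: 3.68
tcp_pos: [0.4272, 0.2167, 0.1917]
orientation: [-0.122, 3.137, 0.007]
contact_force: [-1.0, 1.0, -1.4]
grip_width: 0.0411
gripper_force: 42.1
```

>>> {"name": "send_rows", "arguments": {"deltas": [{"dx":0,"dy":0,"dz":-38,"rx":0,"ry":0,"rz":0},{"dx":0,"dy":-2,"dz":-76,"rx":0,"ry":0,"rz":0},{"dx":0,"dy":-2,"dz":-112,"rx":0,"ry":0,"rz":0},{"dx":0,"dy":-2,"dz":-140,"rx":0,"ry":0,"rz":0},{"dx":0,"dy":-2,"dz":-156,"rx":0,"ry":0,"rz":0}]}}

```text
clock: 4.1
tcp_pos: [0.4273, 0.2067, 0.0317]
orientation: [0.102, -3.137, 0.003]
contact_force: [-1.1, -0.3, -1.2]
grip_width: 0.041
gripper_force: 42.0
```

>>> {"name": "send_rows", "arguments": {"deltas": [{"dx":0,"dy":0,"dz":0,"rx":0,"ry":0,"rz":0},{"dx":0,"dy":0,"dz":0,"rx":0,"ry":0,"rz":0},{"dx":0,"dy":0,"dz":0,"rx":0,"ry":0,"rz":0}], "jaw": 54}}

```text
clock: 4.35
tcp_pos: [0.4297, 0.2088, 0.0357]
orientation: [-0.103, 3.138, 0.001]
contact_force: [-0.4, 0.2, -0.7]
grip_width: 0.054
gripper_force: 0.0
```

>>> {"name": "send_rows", "arguments": {"deltas": [{"dx":0,"dy":0,"dz":35,"rx":0,"ry":0,"rz":0},{"dx":0,"dy":0,"dz":75,"rx":0,"ry":0,"rz":0},{"dx":5,"dy":0,"dz":110,"rx":0,"ry":0,"rz":0},{"dx":10,"dy":-20,"dz":140,"rx":0,"ry":0,"rz":-6},{"dx":15,"dy":-50,"dz":160,"rx":0,"ry":0,"rz":-12}]}}

```text
clock: 4.77
tcp_pos: [0.4452, 0.1617, 0.1997]
orientation: [0.224, 3.127, 0.007]
contact_force: [0.6, -0.2, 0.2]
grip_width: 0.0542
gripper_force: 0.0
```

```bash
python3 - <<'E'
from h import *
im,W,z,f=cam("top"); cv2.imwrite("pics/top1.png",im); np.savez("pics/top1.npz",im=im,W=W)
print(r.get_obs()["tcp_pos"],r.get_obs()["orientation"])
for b in blobs(W,.25,.9,-.55,-.1,.026,.052):print(b)
for b in blobs(W,.32,.53,.15,.32,.026,.046):print(b)
# rack outline by image edges: roof plane z=48 & landing plane z=12
g=cv2.resize(im[120:230,290:420],(780,660))[:600];cv2.imwrite("pics/c3.png",g)
E
```

```text
[0.44786045 0.15374578 0.20114513] [ 2.48445175e-01  3.12194952e+00 -8.60415922e-04]
(872, -384, 121, 362, 74.9, np.float64(36.4), np.int32(2349), (np.int64(403), np.int64(95)))
(673, -233, 118, 243, 88.6, np.float64(47.6), np.int32(2761), (np.int64(350), np.int64(156)))
(631, -446, 36, 50, 27.0, np.float64(28.2), np.int32(85), (np.int64(421), np.int64(168)))
(516, -449, 50, 71, -21.7, np.float64(32.1), np.int32(390), (np.int64(425), np.int64(208)))
(341, -540, 31, 67, 13.9, np.float64(32.3), np.int32(177), (np.int64(459), np.int64(264)))
(290, -457, 61, 101, -84.5, np.float64(35.1), np.int32(732), (np.int64(433), np.int64(285)))
(410, 314, 3, 172, 3.8, np.float64(36.0), np.int32(86), (np.int64(164), np.int64(250)))
(376, 205, 41, 60, 5.6, np.float64(35.7), np.int32(179), (np.int64(201), np.int64(264)))
```

View pics/c3.png

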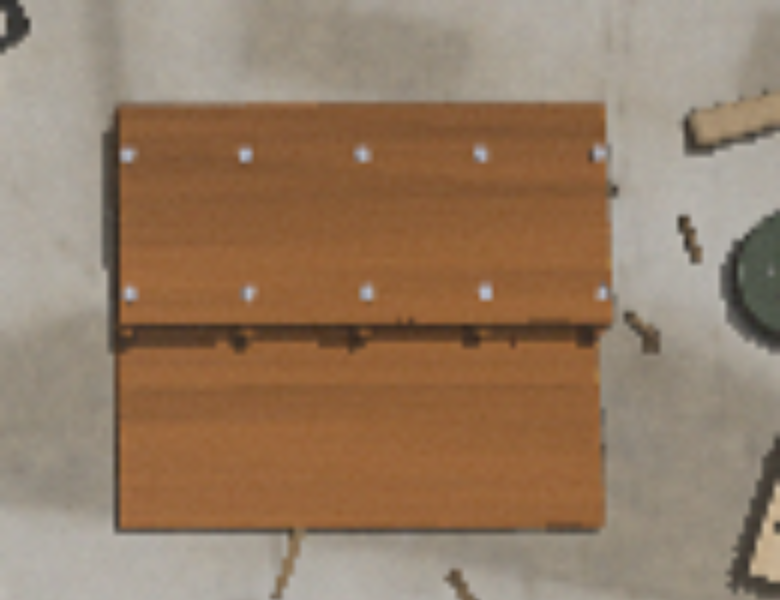

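>>> {"name": "send_rows", "arguments": {"deltas": [{"dx":2,"dy":-40,"dz":0,"rx":0,"ry":0,"rz":-1},{"dx":4,"dy":-80,"dz":0,"rx":0,"ry":0,"rz":-2},{"dx":6,"dy":-120,"dz":0,"rx":0,"ry":0,"rz":-3},{"dx":8,"dy":-160,"dz":0,"rx":0,"ry":0,"rz":-4},{"dx":10,"dy":-200,"dz":0,"rx":0,"ry":0,"rz":-5}], "jaw": 80}}

```text
clock: 5.23
tcp_pos: [0.4539, -0.0437, 0.1961]
orientation: [0.362, 3.117, -0.002]
contact_force: [2.1, 0.1, 1.2]
grip_width: 0.0801
gripper_force: 0.0
```

>>> {"name": "send_rows", "arguments": {"deltas": [{"dx":6,"dy":-40,"dz":0,"rx":0,"ry":0,"rz":-1},{"dx":12,"dy":-80,"dz":0,"rx":0,"ry":0,"rz":-2},{"dx":18,"dy":-120,"dz":0,"rx":0,"ry":0,"rz":-3},{"dx":24,"dy":-160,"dz":0,"rx":0,"ry":0,"rz":-4},{"dx":30,"dy":-200,"dz":0,"rx":0,"ry":0,"rz":-5}]}}

```text
clock: 5.65
tcp_pos: [0.484, -0.2441, 0.1963]
orientation: [0.499, 3.099, -0.002]
contact_force: [1.5, 0.3, 1.1]
grip_width: 0.0801
gripper_force: 0.0
```

>>> {"name": "send_rows", "arguments": {"deltas": [{"dx":6,"dy":-40,"dz":-15,"rx":0,"ry":0,"rz":-1},{"dx":12,"dy":-80,"dz":-30,"rx":0,"ry":0,"rz":-2},{"dx":18,"dy":-120,"dz":-45,"rx":0,"ry":0,"rz":-2.6},{"dx":24,"dy":-160,"dz":-60,"rx":0,"ry":0,"rz":-2.6},{"dx":28,"dy":-190,"dz":-80,"rx":0,"ry":0,"rz":-2.6}]}}

```text
clock: 6.07
tcp_pos: [0.5129, -0.4352, 0.1172]
orientation: [0.569, 3.085, -0.004]
contact_force: [0.8, 0.5, 0.7]
grip_width: 0.0801
gripper_force: 0.0
```

```bash
cat >> h.py <<'E'
def ray(f,u,v,zp):
    h=f["z_map"].shape[0]; fo=h/2/np.tan(np.radians(f["vertical_fov"])/2)
    d=R.from_rotvec(f["orientation"]).apply([(u-f["cx"])/fo,(v-f["cy"])/fo,1]); o=np.array(f["xyz"])
    return o+d*(zp-o[2])/d[2]
E
python3 - <<'E'
from h import *
im,W,z,f=cam("top"); o=r.get_obs();print(o["tcp_pos"],o["orientation"])
for b in blobs(W,.44,.6,-.52,-.38,.026,.052):print(b)
d=np.load("pics/top1.npz")["im"]
sub=d[120:180,290:420].astype(int); m=((sub.min(2)>130)).astype(np.uint8)
n,l,s,c=cv2.connectedComponentsWithStats(m)
wt=lambda i:(l==i)
for i in range(1,n):
    if 2<=s[i,4]<=20 and s[i,0]>15 and s[i,0]<110:
        w=(sub.sum(2)-250)*cv2.dilate(wt(i).astype(np.uint8),np.ones((3,3)));w=np.clip(w,0,None);v,u=np.mgrid[:60,:130]
        uu,vv=(w*u).sum()/w.sum()+290,(w*v).sum()/w.sum()+120
        print(round(uu,1),round(vv,1),s[i,4],np.round(1000*ray(f,uu,vv,.048),1))
E
```

```text
[ 0.50904816 -0.44221997  0.11070571] [-0.58053357 -3.08691383  0.00605993]
(507, -446, 50, 52, 69.4, np.float64(32.4), np.int32(272), (np.int64(424), np.int64(211)))
342.5 125.5 2 [ 765.4 -214.2   48. ]
335.5 126.0 2 [ 764.3 -193.3   48. ]
341.6 128.4 4 [ 756.7 -211.1   48. ]
362.0 135.1 4 [ 734.7 -270.8   48. ]
310.8 145.3 4 [ 707. -118.   48.]
330.4 145.2 4 [ 705.9 -175.8   48. ]
349.9 145.2 3 [ 704.4 -233.6   48. ]
369.7 145.2 3 [ 703.3 -292.2   48. ]
389.7 145.0 4 [ 702.6 -351.3   48. ]
311.3 168.3 4 [ 637.3 -117.1   48. ]
331.1 168.4 2 [ 635.8 -175.    48. ]
350.7 168.3 4 [ 634.7 -232.6   48. ]
370.4 168.3 4 [ 633.2 -290.7   48. ]
389.9 168.5 2 [ 631.5 -347.9   48. ]
```

>>> {"name": "send_rows", "arguments": {"deltas": [{"dx":2,"dy":-4,"dz":-35,"rx":0,"ry":0,"rz":0},{"dx":4,"dy":-6,"dz":-65,"rx":0,"ry":0,"rz":0},{"dx":4,"dy":-6,"dz":-86,"rx":0,"ry":0,"rz":0},{"dx":4,"dy":-6,"dz":-91,"rx":0,"ry":0,"rz":0},{"dx":4,"dy":-6,"dz":-91,"rx":0,"ry":0,"rz":0}]}}

```text
clock: 6.53
tcp_pos: [0.5151, -0.4371, 0.0232]
orientation: [-0.568, -3.089, -0.002]
contact_force: [-0.3, 0.7, 0.7]
grip_width: 0.0802
gripper_force: 0.0
```

>>> {"name": "send_rows", "arguments": {"deltas": [{"dx":0,"dy":0,"dz":0,"rx":0,"ry":0,"rz":0},{"dx":0,"dy":0,"dz":0,"rx":0,"ry":0,"rz":0},{"dx":0,"dy":0,"dz":0,"rx":0,"ry":0,"rz":0},{"dx":0,"dy":0,"dz":0,"rx":0,"ry":0,"rz":0},{"dx":0,"dy":0,"dz":0,"rx":0,"ry":0,"rz":0}], "jaw": 35}}

```text
clock: 6.95
tcp_pos: [0.5171, -0.4387, 0.0263]
orientation: [0.568, 3.086, -0.003]
contact_force: [0.7, -0.3, -0.1]
grip_width: 0.0492
gripper_force: 33.7
```

>>> {"name": "send_rows", "arguments": {"deltas": [{"dx":0,"dy":0,"dz":25,"rx":0,"ry":0,"rz":0},{"dx":0,"dy":0,"dz":65,"rx":0,"ry":0,"rz":0},{"dx":0,"dy":0,"dz":105,"rx":0,"ry":0,"rz":0},{"dx":-10,"dy":0,"dz":140,"rx":0,"ry":0,"rz":0},{"dx":-20,"dy":10,"dz":170,"rx":0,"ry":0,"rz":0}]}}

```text
clock: 7.37
tcp_pos: [0.4963, -0.4293, 0.1976]
orientation: [0.569, 3.086, -0.004]
contact_force: [-0.0, -1.2, 0.1]
grip_width: 0.0488
gripper_force: 48.4
```

>>> {"name": "send_rows", "arguments": {"deltas": [{"dx":-8,"dy":39,"dz":0,"rx":0,"ry":0,"rz":1.5},{"dx":-16,"dy":78,"dz":0,"rx":0,"ry":0,"rz":3},{"dx":-24,"dy":117,"dz":0,"rx":0,"ry":0,"rz":4.5},{"dx":-32,"dy":156,"dz":0,"rx":0,"ry":0,"rz":6},{"dx":-40,"dy":195,"dz":0,"rx":0,"ry":0,"rz":7.5}]}}

```text
clock: 7.78
tcp_pos: [0.4552, -0.2307, 0.1947]
orientation: [0.362, 3.119, -0.002]
contact_force: [0.3, 0.5, -0.8]
grip_width: 0.0487
gripper_force: 48.4
```

>>> {"name": "send_rows", "arguments": {"deltas": [{"dx":-1,"dy":39,"dz":0,"rx":0,"ry":0,"rz":1.5},{"dx":-2,"dy":78,"dz":0,"rx":0,"ry":0,"rz":3},{"dx":-3,"dy":117,"dz":0,"rx":0,"ry":0,"rz":4.5},{"dx":-4,"dy":156,"dz":0,"rx":0,"ry":0,"rz":6},{"dx":-5,"dy":195,"dz":0,"rx":0,"ry":0,"rz":7.5}]}}

```text
clock: 8.2
tcp_pos: [0.4505, -0.0356, 0.1947]
orientation: [0.157, 3.135, -0.002]
contact_force: [1.7, -1.2, 0.2]
grip_width: 0.049
gripper_force: 48.4
```

>>> {"name": "send_rows", "arguments": {"deltas": [{"dx":-5,"dy":39,"dz":0,"rx":0,"ry":0,"rz":1.5},{"dx":-10,"dy":78,"dz":0,"rx":0,"ry":0,"rz":3},{"dx":-15,"dy":117,"dz":0,"rx":0,"ry":0,"rz":4.5},{"dx":-20,"dy":156,"dz":0,"rx":0,"ry":0,"rz":6},{"dx":-25,"dy":195,"dz":0,"rx":0,"ry":0,"rz":7.5}]}}

```text
clock: 8.62
tcp_pos: [0.4252, 0.1594, 0.1946]
orientation: [-0.048, 3.139, -0.001]
contact_force: [1.0, -0.5, -0.2]
grip_width: 0.0485
gripper_force: 48.4
```

>>> {"name": "send_rows", "arguments": {"deltas": [{"dx":0,"dy":38,"dz":0,"rx":0,"ry":0,"rz":1.5},{"dx":0,"dy":76,"dz":0,"rx":0,"ry":0,"rz":3},{"dx":0,"dy":100,"dz":-10,"rx":0,"ry":0,"rz":3},{"dx":0,"dy":110,"dz":-30,"rx":0,"ry":0,"rz":3},{"dx":0,"dy":110,"dz":-50,"rx":0,"ry":0,"rz":3}]}}

```text
clock: 9.03
tcp_pos: [0.4257, 0.2721, 0.1449]
orientation: [-0.135, 3.135, 0.006]
contact_force: [0.1, -0.5, -0.9]
grip_width: 0.0487
gripper_force: 48.4
```

```bash
python3 - <<'E'
from h import *
im,W,z,f=cam("side"); o=r.get_obs();print(o["tcp_pos"],o["orientation"],o["grip_width"],o["gripper_force"])
cv2.imwrite("pics/s1.png",im[100:320,120:420])
E
```

```text
[0.4239548  0.26831832 0.14074254] [ 1.32798885e-01 -3.13666048e+00  9.30554826e-04] 0.04878088576163426 48.328261747956276
```

View pics/s1.png

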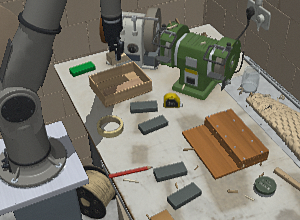

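>>> {"name": "send_rows", "arguments": {"deltas": [{"dx":0,"dy":0,"dz":-30,"rx":0,"ry":0,"rz":0},{"dx":0,"dy":0,"dz":-60,"rx":0,"ry":0,"rz":0},{"dx":0,"dy":0,"dz":-85,"rx":0,"ry":0,"rz":0},{"dx":0,"dy":0,"dz":-92,"rx":0,"ry":0,"rz":0},{"dx":0,"dy":0,"dz":-92,"rx":0,"ry":0,"rz":0}]}}

```text
clock: 9.5
tcp_pos: [0.4251, 0.2666, 0.051]
orientation: [0.128, -3.137, 0.003]
contact_force: [-0.6, -0.2, -0.3]
grip_width: 0.0489
gripper_force: 48.3
```

>>> {"name": "send_rows", "arguments": {"deltas": [{"dx":0,"dy":0,"dz":0,"rx":0,"ry":0,"rz":0},{"dx":0,"dy":0,"dz":0,"rx":0,"ry":0,"rz":0},{"dx":0,"dy":0,"dz":0,"rx":0,"ry":0,"rz":0}], "jaw": 57}}

```text
clock: 9.75
tcp_pos: [0.4269, 0.2682, 0.0533]
orientation: [-0.127, 3.136, 0.002]
contact_force: [-0.2, -0.5, -1.2]
grip_width: 0.0569
gripper_force: 0.0
```

>>> {"name": "send_rows", "arguments": {"deltas": [{"dx":0,"dy":0,"dz":35,"rx":0,"ry":0,"rz":0},{"dx":0,"dy":0,"dz":75,"rx":0,"ry":0,"rz":0},{"dx":0,"dy":-20,"dz":105,"rx":0,"ry":0,"rz":0},{"dx":5,"dy":-55,"dz":120,"rx":0,"ry":0,"rz":0},{"dx":10,"dy":-90,"dz":130,"rx":0,"ry":0,"rz":0}]}}

```text
clock: 10.17
tcp_pos: [0.4368, 0.1785, 0.1851]
orientation: [-0.133, 3.133, 0.002]
contact_force: [0.8, -1.0, -0.6]
grip_width: 0.0569
gripper_force: 0.0
```

>>> {"name": "send_rows", "arguments": {"deltas": [{"dx":0,"dy":-40,"dz":0,"rx":0,"ry":0,"rz":0},{"dx":3,"dy":-80,"dz":0,"rx":0,"ry":0,"rz":0},{"dx":6,"dy":-120,"dz":0,"rx":0,"ry":0,"rz":0},{"dx":10,"dy":-160,"dz":0,"rx":0,"ry":0,"rz":0},{"dx":15,"dy":-180,"dz":0,"rx":0,"ry":0,"rz":0}]}}

```text
clock: 10.58
tcp_pos: [0.4504, -0.0078, 0.1824]
orientation: [-0.12, 3.139, -0.005]
contact_force: [0.9, 0.4, -1.0]
grip_width: 0.0575
gripper_force: 0.0
```

```bash
python3 - <<'E'
from h import *
im,W,z,f=cam("top"); o=r.get_obs();print(o["tcp_pos"],o["orientation"])
for b in blobs(W,.33,.53,.165,.315,.02,.07,30):print(b)
print("stones")
for b in blobs(W,.3,.57,-.5,.15,.014,.03):print(b)
cv2.imwrite("pics/c4.png",cv2.resize(im[190:300,110:420],(800,284)))
E
```

```text
[ 0.45160798 -0.01018839  0.18222694] [-0.11412278  3.13849685 -0.00591589]
(527, 255, 6, 118, -86.7, np.float64(48.7), np.int32(142), (np.int64(182), np.int64(209)))
(426, 208, 43, 160, 4.5, np.float64(35.3), np.int32(839), (np.int64(201), np.int64(244)))
(437, 271, 51, 77, 3.1, np.float64(36.8), np.int32(475), (np.int64(179), np.int64(241)))
(378, 313, 5, 94, 4.2, np.float64(47.6), np.int32(116), (np.int64(164), np.int64(262)))
stones
(459, 79, 45, 105, -19.5, np.float64(22.5), np.int32(422), (np.int64(244), np.int64(234)))
(401, -263, 46, 105, -7.8, np.float64(21.9), np.int32(552), (np.int64(363), np.int64(248)))
(396, -370, 47, 105, 10.3, np.float64(22.2), np.int32(564), (np.int64(400), np.int64(250)))
(325, 32, 48, 98, -89.6, np.float64(25.2), np.int32(186), (np.int64(262), np.int64(276)))
```

View pics/c4.png

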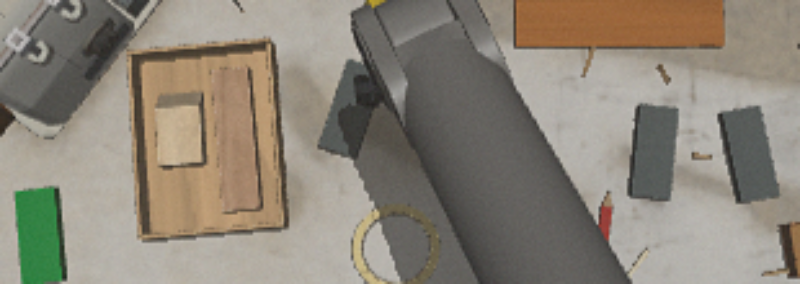

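>>> {"name": "send_rows", "arguments": {"deltas": [{"dx":-5,"dy":-10,"dz":-30,"rx":0,"ry":0,"rz":0},{"dx":-11,"dy":-22,"dz":-60,"rx":0,"ry":0,"rz":0},{"dx":-11,"dy":-22,"dz":-80,"rx":0,"ry":0,"rz":0},{"dx":-11,"dy":-22,"dz":-80,"rx":0,"ry":0,"rz":0},{"dx":-11,"dy":-22,"dz":-80,"rx":0,"ry":0,"rz":0}], "jaw": 75, "newtons": 60}}

```text
clock: 11.05
tcp_pos: [0.4397, -0.0238, 0.102]
orientation: [0.129, -3.139, -0.001]
contact_force: [-0.4, 0.5, 0.0]
grip_width: 0.0747
gripper_force: 0.0
```

```bash
cat >> h.py <<'E'
def st():
    o=r.get_obs(); a=R.from_rotvec(o["orientation"]).as_matrix()
    print("tcp",np.round(o["tcp_pos"]*1000,1),"yawY",round(np.degrees(np.arctan2(a[1,1],a[0,1]))%180,1),"z",np.round(a[:,2],3),"F",np.round(o["contact_force"],1),"w",round(o["grip_width"]*1000,1),"q7",round(o["joints"][6],2),"t",o["clock"])
E
python3 - <<'E'
from h import *
im,W,z,f=cam("side"); st()
for b in blobs(W,.37,.53,-.1,.14,.015,.028,30):print(b)
E
```

```text
tcp [440.7 -23.6 102.9] yawY 94.7 z [ 0.002  0.    -1.   ] F [1.  0.6 0.2] w 74.9 q7 1.15 t 11.1
(449, 78, 53, 84, -15.5, np.float64(21.3), np.int32(186), (np.int64(261), np.int64(205)))
(448, -34, 49, 105, 4.8, np.float64(21.2), np.int32(263), (np.int64(273), np.int64(223)))
```

>>> {"name": "send_rows", "arguments": {"deltas": [{"dx":-3,"dy":-8,"dz":-30,"rx":0,"ry":0,"rz":0},{"dx":-3,"dy":-8,"dz":-60,"rx":0,"ry":0,"rz":0},{"dx":-3,"dy":-8,"dz":-80,"rx":0,"ry":0,"rz":0},{"dx":-3,"dy":-8,"dz":-87,"rx":0,"ry":0,"rz":0},{"dx":-3,"dy":-8,"dz":-88,"rx":0,"ry":0,"rz":0}]}}

```text
clock: 11.52
tcp_pos: [0.4375, -0.0318, 0.0139]
orientation: [-0.129, 3.138, 0.0]
contact_force: [-0.4, 0.4, 0.4]
grip_width: 0.0753
gripper_force: 0.0
```

>>> {"name": "send_rows", "arguments": {"deltas": [{"dx":0,"dy":0,"dz":0,"rx":0,"ry":0,"rz":0},{"dx":0,"dy":0,"dz":0,"rx":0,"ry":0,"rz":0},{"dx":0,"dy":0,"dz":0,"rx":0,"ry":0,"rz":0},{"dx":0,"dy":0,"dz":0,"rx":0,"ry":0,"rz":0},{"dx":0,"dy":0,"dz":0,"rx":0,"ry":0,"rz":0}], "jaw": 30}}

```text
clock: 11.93
tcp_pos: [0.4381, -0.0324, 0.0153]
orientation: [-0.127, 3.136, -0.001]
contact_force: [-2.5, -0.2, 9.9]
grip_width: 0.0434
gripper_force: 60.5
```

>>> {"name": "send_rows", "arguments": {"deltas": [{"dx":0,"dy":0,"dz":0,"rx":0,"ry":0,"rz":0},{"dx":0,"dy":0,"dz":0,"rx":0,"ry":0,"rz":0}]}}

```text
clock: 12.1
tcp_pos: [0.4381, -0.0324, 0.0153]
orientation: [-0.127, 3.136, -0.001]
contact_force: [-1.7, -0.0, 10.1]
grip_width: 0.0436
gripper_force: 60.5
```

```bash
python3 -c "
from h import *
st()"
```

```text
tcp [438.1 -32.4  15.3] yawY 94.7 z [ 0.003 -0.001 -1.   ] F [-1.7 -0.  10.1] w 43.6 q7 0.97 t 12.1
```

>>> {"name": "send_rows", "arguments": {"deltas": [{"dx":0,"dy":0,"dz":30,"rx":0,"ry":0,"rz":0},{"dx":0,"dy":0,"dz":65,"rx":0,"ry":0,"rz":0},{"dx":10,"dy":-10,"dz":90,"rx":0,"ry":0,"rz":0},{"dx":34,"dy":-36,"dz":90,"rx":0,"ry":0,"rz":-2},{"dx":58,"dy":-62,"dz":90,"rx":0,"ry":0,"rz":-4}]}}

```text
clock: 12.52
tcp_pos: [0.4962, -0.095, 0.1066]
orientation: [-0.019, 3.137, -0.003]
contact_force: [0.8, -0.0, -2.7]
grip_width: 0.0435
gripper_force: 64.1
```

>>> {"name": "send_rows", "arguments": {"deltas": [{"dx":23,"dy":-25,"dz":0,"rx":0,"ry":0,"rz":-1.9},{"dx":40,"dy":-43,"dz":0,"rx":0,"ry":0,"rz":-1.9},{"dx":46,"dy":-49,"dz":-15,"rx":0,"ry":0,"rz":-1.9},{"dx":46,"dy":-49,"dz":-40,"rx":0,"ry":0,"rz":-1.9},{"dx":46,"dy":-49,"dz":-60,"rx":0,"ry":0,"rz":-1.9}]}}

```text
clock: 12.93
tcp_pos: [0.5413, -0.1448, 0.0435]
orientation: [0.037, 3.14, -0.001]
contact_force: [0.2, 0.3, -2.3]
grip_width: 0.0439
gripper_force: 64.1
```

>>> {"name": "send_rows", "arguments": {"deltas": [{"dx":0,"dy":0,"dz":0,"rx":0,"ry":0,"rz":0},{"dx":0,"dy":0,"dz":0,"rx":0,"ry":0,"rz":0},{"dx":0,"dy":0,"dz":0,"rx":0,"ry":0,"rz":0},{"dx":0,"dy":0,"dz":0,"rx":0,"ry":0,"rz":0}]}}

```text
clock: 13.27
tcp_pos: [0.5418, -0.1434, 0.0453]
orientation: [0.033, 3.139, -0.001]
contact_force: [0.1, -0.3, -2.7]
grip_width: 0.0434
gripper_force: 64.1
```

```bash
python3 - <<'E'
from h import *
st()
im,W,z,f=cam("top")
g=cv2.resize(im[120:230,290:420],(780,660))[:600];cv2.imwrite("pics/c5.png",g)
E
```

```text
tcp [ 541.8 -143.4   45.3] yawY 88.8 z [ 0.003 -0.    -1.   ] F [ 0.1 -0.3 -2.7] w 43.4 q7 1.22 t 13.2667
```

View pics/c5.png

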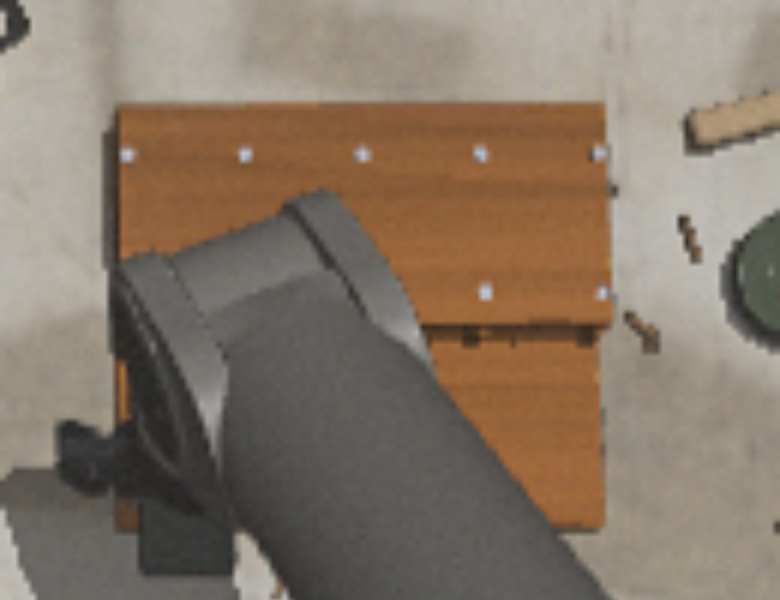

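```bash
python3 - <<'E'
from h import *
f=r.grab_frame("top"); W=cam("top")[1]
for u in (313.2,321.3,329.5): print(np.round(1000*ray(f,u,214.5,.052),1))
g=cv2.cvtColor(f["frame"],cv2.COLOR_BGR2GRAY)
print(g[205:214:3,308:336])
E
```

```text
[ 499.8 -117.5   52. ]
[ 499.2 -140.9   52. ]
[ 498.6 -164.6   52. ]
[[ 92  70  67  66  73  42  61  56  59  62  59  56  44  48  40  42  53  53
   54  54  63  55  48  56  60  61  61  64]
 [104  77  67  63  65  48  60  62  58  56  58  58  59  58  55  52  61  61
   51  56  52  79  88  59  54  59  55  61]
 [105 101  98 102 106  51  59  59  61  54  59  54  61  53  53  61  57  57
   59  60  53 101 169 173 180  61  47  49]]
```

>>> {"name": "send_rows", "arguments": {"deltas": [{"dx":0,"dy":-1.5,"dz":-8,"rx":0,"ry":0,"rz":0},{"dx":0,"dy":-1.5,"dz":-16,"rx":0,"ry":0,"rz":0},{"dx":0,"dy":-1.5,"dz":-16,"rx":0,"ry":0,"rz":0},{"dx":0,"dy":-1.5,"dz":-16,"rx":0,"ry":0,"rz":0}]}}

```text
clock: 13.75
tcp_pos: [0.5406, -0.1451, 0.0269]
orientation: [-0.034, -3.141, 0.0]
contact_force: [-0.3, -0.0, -2.0]
grip_width: 0.0436
gripper_force: 65.7
```

>>> {"name": "send_rows", "arguments": {"deltas": [{"dx":5,"dy":-0.1,"dz":0,"rx":0,"ry":0,"rz":0},{"dx":10,"dy":-0.2,"dz":0,"rx":0,"ry":0,"rz":0},{"dx":15,"dy":-0.3,"dz":0,"rx":0,"ry":0,"rz":0},{"dx":20,"dy":-0.4,"dz":0,"rx":0,"ry":0,"rz":0},{"dx":25,"dy":-0.5,"dz":0,"rx":0,"ry":0,"rz":0}]}}

```text
clock: 14.17
tcp_pos: [0.5664, -0.1454, 0.0273]
orientation: [0.034, 3.141, 0.0]
contact_force: [0.1, -0.0, -2.3]
grip_width: 0.0438
gripper_force: 65.5
```

```bash
python3 -c "
from h import *
st()"
```

```text
tcp [ 566.4 -145.4   27.3] yawY 88.8 z [ 0.  0. -1.] F [ 0.1 -0.  -2.3] w 43.8 q7 1.21 t 14.1667
```

>>> {"name": "send_rows", "arguments": {"deltas": [{"dx":7,"dy":-0.1,"dz":0,"rx":0,"ry":0,"rz":0},{"dx":14,"dy":-0.3,"dz":0,"rx":0,"ry":0,"rz":0},{"dx":21,"dy":-0.4,"dz":0,"rx":0,"ry":0,"rz":0},{"dx":27,"dy":-0.6,"dz":0,"rx":0,"ry":0,"rz":0},{"dx":32,"dy":-0.7,"dz":0,"rx":0,"ry":0,"rz":0}]}}

```text
clock: 14.58
tcp_pos: [0.5986, -0.1462, 0.0275]
orientation: [0.034, 3.141, 0.0]
contact_force: [0.2, -0.6, -2.2]
grip_width: 0.0438
gripper_force: 65.5
```

```bash
python3 -c "
from h import *
st()"
```

```text
tcp [ 598.6 -146.2   27.5] yawY 88.8 z [ 0.  0. -1.] F [ 0.2 -0.6 -2.2] w 43.8 q7 1.22 t 14.5833
```

>>> {"name": "send_rows", "arguments": {"deltas": [{"dx":0,"dy":0,"dz":0,"rx":0,"ry":0,"rz":0},{"dx":0,"dy":0,"dz":0,"rx":0,"ry":0,"rz":0},{"dx":0,"dy":0,"dz":0,"rx":0,"ry":0,"rz":0}], "jaw": 58}}

```text
clock: 14.83
tcp_pos: [0.5977, -0.1462, 0.0277]
orientation: [0.034, 3.141, -0.0]
contact_force: [0.2, -0.2, -0.9]
grip_width: 0.058
gripper_force: 0.0
```

>>> {"name": "send_rows", "arguments": {"deltas": [{"dx":0,"dy":0,"dz":25,"rx":0,"ry":0,"rz":0},{"dx":0,"dy":0,"dz":45,"rx":0,"ry":0,"rz":0},{"dx":-30,"dy":1,"dz":45,"rx":0,"ry":0,"rz":0},{"dx":-60,"dy":2,"dz":45,"rx":0,"ry":0,"rz":0},{"dx":-62,"dy":2,"dz":30,"rx":0,"ry":0,"rz":0}]}}

```text
clock: 15.25
tcp_pos: [0.5317, -0.1448, 0.0592]
orientation: [-0.034, -3.14, 0.004]
contact_force: [-0.5, -1.0, -1.0]
grip_width: 0.058
gripper_force: 0.0
```

>>> {"name": "send_rows", "arguments": {"deltas": [{"dx":0,"dy":0,"dz":0,"rx":0,"ry":0,"rz":0},{"dx":0,"dy":0,"dz":0,"rx":0,"ry":0,"rz":0},{"dx":0,"dy":0,"dz":-10,"rx":0,"ry":0,"rz":0},{"dx":0,"dy":0,"dz":-28,"rx":0,"ry":0,"rz":0},{"dx":0,"dy":0,"dz":-28,"rx":0,"ry":0,"rz":0}], "jaw": 0}}

```text
clock: 15.67
tcp_pos: [0.5351, -0.1439, 0.0272]
orientation: [-0.033, -3.139, -0.001]
contact_force: [-0.9, 0.8, -0.4]
grip_width: -0.0
gripper_force: 0.0
```

>>> {"name": "send_rows", "arguments": {"deltas": [{"dx":10,"dy":-0.2,"dz":0,"rx":0,"ry":0,"rz":0},{"dx":20,"dy":-0.4,"dz":0,"rx":0,"ry":0,"rz":0},{"dx":30,"dy":-0.6,"dz":0,"rx":0,"ry":0,"rz":0},{"dx":40,"dy":-0.8,"dz":0,"rx":0,"ry":0,"rz":0},{"dx":50,"dy":-1,"dz":0,"rx":0,"ry":0,"rz":0}]}}

```text
clock: 16.08
tcp_pos: [0.5872, -0.1452, 0.0301]
orientation: [0.034, 3.141, -0.0]
contact_force: [-1.9, -0.1, 1.8]
grip_width: -0.0002
gripper_force: 1.3
```

```bash
python3 -c "
from h import *
st()"
```

```text
tcp [ 587.2 -145.2   30.1] yawY 88.8 z [ 0. -0. -1.] F [-1.9 -0.1  1.8] w -0.2 q7 1.22 t 16.0833
```

>>> {"name": "send_rows", "arguments": {"deltas": [{"dx":4,"dy":0,"dz":0,"rx":0,"ry":0,"rz":0},{"dx":8,"dy":-0.1,"dz":0,"rx":0,"ry":0,"rz":0},{"dx":11,"dy":-0.2,"dz":0,"rx":0,"ry":0,"rz":0},{"dx":13,"dy":-0.2,"dz":0,"rx":0,"ry":0,"rz":0},{"dx":13,"dy":-0.2,"dz":0,"rx":0,"ry":0,"rz":0}]}}

```text
clock: 16.5
tcp_pos: [0.5991, -0.1453, 0.0295]
orientation: [0.033, 3.141, 0.0]
contact_force: [-0.6, -1.1, 0.5]
grip_width: 0.0001
gripper_force: 0.1
```

>>> {"name": "send_rows", "arguments": {"deltas": [{"dx":1,"dy":0,"dz":0,"rx":0,"ry":0,"rz":0},{"dx":2,"dy":0,"dz":0,"rx":0,"ry":0,"rz":0},{"dx":3,"dy":0,"dz":0,"rx":0,"ry":0,"rz":0}]}}

```text
clock: 16.75
tcp_pos: [0.6014, -0.1455, 0.0295]
orientation: [-0.034, -3.141, 0.0]
contact_force: [-2.4, 0.1, 1.0]
grip_width: -0.0002
gripper_force: 1.0
```

Stepping until the back is felt.

>>> {"name": "send_rows", "arguments": {"deltas": [{"dx":1,"dy":0,"dz":0,"rx":0,"ry":0,"rz":0},{"dx":2,"dy":0,"dz":0,"rx":0,"ry":0,"rz":0}]}}

```text
clock: 16.92
tcp_pos: [0.6037, -0.1455, 0.0295]
orientation: [-0.034, -3.141, 0.0]
contact_force: [-2.2, -0.3, 0.3]
grip_width: -0.0005
gripper_force: 1.0
```

>>> {"name": "send_rows", "arguments": {"deltas": [{"dx":1,"dy":0,"dz":0,"rx":0,"ry":0,"rz":0},{"dx":2,"dy":0,"dz":0,"rx":0,"ry":0,"rz":0}]}}

```text
clock: 17.08
tcp_pos: [0.604, -0.1455, 0.0293]
orientation: [-0.034, -3.137, 0.001]
contact_force: [-10.0, 0.5, 8.3]
grip_width: 0.0001
gripper_force: 4.9
```

>>> {"name": "send_rows", "arguments": {"deltas": [{"dx":1,"dy":0,"dz":0,"rx":0,"ry":0,"rz":0},{"dx":2,"dy":0,"dz":0,"rx":0,"ry":0,"rz":0}]}}

```text
clock: 17.25
tcp_pos: [0.6041, -0.1455, 0.0289]
orientation: [-0.034, -3.134, 0.002]
contact_force: [-15.8, -0.8, 11.5]
grip_width: 0.0002
gripper_force: 7.5
```

>>> {"name": "send_rows", "arguments": {"deltas": [{"dx":-15,"dy":0,"dz":5,"rx":0,"ry":0,"rz":0},{"dx":-35,"dy":0,"dz":30,"rx":0,"ry":0,"rz":0},{"dx":-60,"dy":10,"dz":60,"rx":0,"ry":0,"rz":-3},{"dx":-85,"dy":40,"dz":75,"rx":0,"ry":0,"rz":-6},{"dx":-105,"dy":75,"dz":80,"rx":0,"ry":0,"rz":-9}], "jaw": 75}}

```text
clock: 17.67
tcp_pos: [0.5036, -0.0719, 0.1119]
orientation: [0.291, 3.123, -0.002]
contact_force: [1.4, 0.2, -0.6]
grip_width: 0.0606
gripper_force: 0.0
```

>>> {"name": "send_rows", "arguments": {"deltas": [{"dx":-10,"dy":37,"dz":0,"rx":0,"ry":0,"rz":-3},{"dx":-20,"dy":75,"dz":0,"rx":0,"ry":0,"rz":-6},{"dx":-35,"dy":110,"dz":0,"rx":0,"ry":0,"rz":-9.3},{"dx":-47,"dy":140,"dz":0,"rx":0,"ry":0,"rz":-9.3},{"dx":-52,"dy":152,"dz":0,"rx":0,"ry":0,"rz":-9.3}]}}

```text
clock: 18.08
tcp_pos: [0.4498, 0.0868, 0.1104]
orientation: [0.523, 3.096, 0.004]
contact_force: [0.5, -0.2, -0.1]
grip_width: 0.0748
gripper_force: 0.0
```

>>> {"name": "send_rows", "arguments": {"deltas": [{"dx":0,"dy":0,"dz":0,"rx":0,"ry":0,"rz":0},{"dx":0,"dy":0,"dz":0,"rx":0,"ry":0,"rz":0},{"dx":0,"dy":0,"dz":0,"rx":0,"ry":0,"rz":0}]}}

```text
clock: 18.33
tcp_pos: [0.4516, 0.0809, 0.1096]
orientation: [0.534, 3.095, 0.0]
contact_force: [0.6, -0.5, 0.9]
grip_width: 0.0752
gripper_force: 0.0
```

```bash
cat > look.py <<'E'
from h import *
st()
for n in ("top","side"):
    im,W,z,f=cam(n)
    print(n)
    for b in blobs(W,.28,.53,-.5,.15,.015,.029,60):print(b[:7])
    if n=="top":
        for b in blobs(W,.33,.53,.165,.315,.02,.045,60):print("box",b[:7])
        # stone ends at mouth
        for b in blobs(W,.58,.62,-.37,-.1,.027,.04,8):print("mouth",b[:7])
E
python3 look.py
```

```text
tcp [451.6  80.9 109.6] yawY 70.4 z [ 0.001 -0.    -1.   ] F [ 0.6 -0.5  0.9] w 75.2 q7 0.55 t 18.3333
top
(401, -263, 46, 106, -8.8, np.float64(21.9), np.int32(546))
(396, -371, 47, 105, 10.1, np.float64(22.1), np.int32(535))
(314, 67, 22, 66, -22.7, np.float64(24.2), np.int32(92))
box (526, 257, 3, 113, -86.5, np.float64(31.9), np.int32(62))
box (426, 208, 43, 160, 4.5, np.float64(35.3), np.int32(837))
box (437, 271, 51, 78, 3.7, np.float64(36.8), np.int32(464))
mouth (617, -149, 5, 53, -87.4, np.float64(33.3), np.int32(36))
side
(459, 76, 55, 104, -18.6, np.float64(20.9), np.int32(229))
(316, 27, 68, 105, 89.3, np.float64(22.8), np.int32(151))
(402, -266, 50, 107, -9.4, np.float64(20.7), np.int32(357))
(397, -375, 50, 107, 9.7, np.float64(21.1), np.int32(417))
```

>>> {"name": "send_rows", "arguments": {"deltas": [{"dx":-2,"dy":1,"dz":-35,"rx":0,"ry":0,"rz":0},{"dx":-2,"dy":1,"dz":-65,"rx":0,"ry":0,"rz":0},{"dx":-2,"dy":1,"dz":-86,"rx":0,"ry":0,"rz":0},{"dx":-2,"dy":1,"dz":-92,"rx":0,"ry":0,"rz":0},{"dx":-2,"dy":1,"dz":-92,"rx":0,"ry":0,"rz":0}]}}

```text
clock: 18.85
tcp_pos: [0.4479, 0.0817, 0.0162]
orientation: [-0.534, -3.093, 0.002]
contact_force: [-0.5, 0.0, 0.5]
grip_width: 0.075
gripper_force: 0.0
```

>>> {"name": "send_rows", "arguments": {"deltas": [{"dx":0,"dy":0,"dz":0,"rx":0,"ry":0,"rz":0},{"dx":0,"dy":0,"dz":0,"rx":0,"ry":0,"rz":0},{"dx":0,"dy":0,"dz":0,"rx":0,"ry":0,"rz":0},{"dx":0,"dy":0,"dz":0,"rx":0,"ry":0,"rz":0},{"dx":0,"dy":0,"dz":0,"rx":0,"ry":0,"rz":0}], "jaw": 30}}

```text
clock: 19.27
tcp_pos: [0.4497, 0.0823, 0.019]
orientation: [0.534, 3.093, -0.0]
contact_force: [-1.1, -0.2, 6.4]
grip_width: 0.0436
gripper_force: 60.9
```

```bash
python3 -c "
from h import *
st()"
```

```text
tcp [449.7  82.3  19. ] yawY 70.4 z [ 0.002 -0.    -1.   ] F [-1.1 -0.2  6.4] w 43.6 q7 0.37 t 19.2667
```

>>> {"name": "send_rows", "arguments": {"deltas": [{"dx":0,"dy":0,"dz":30,"rx":0,"ry":0,"rz":0},{"dx":0,"dy":0,"dz":68,"rx":0,"ry":0,"rz":3},{"dx":0,"dy":-15,"dz":100,"rx":0,"ry":0,"rz":6},{"dx":5,"dy":-50,"dz":110,"rx":0,"ry":0,"rz":9},{"dx":10,"dy":-88,"dz":110,"rx":0,"ry":0,"rz":12}]}}

```text
clock: 19.68
tcp_pos: [0.4611, -0.0045, 0.1317]
orientation: [0.195, 3.128, 0.0]
contact_force: [1.6, -0.7, -4.8]
grip_width: 0.0433
gripper_force: 64.5
```

>>> {"name": "send_rows", "arguments": {"deltas": [{"dx":15,"dy":-37,"dz":0,"rx":0,"ry":0,"rz":2},{"dx":30,"dy":-74,"dz":0,"rx":0,"ry":0,"rz":4},{"dx":45,"dy":-110,"dz":0,"rx":0,"ry":0,"rz":6.4},{"dx":60,"dy":-145,"dz":0,"rx":0,"ry":0,"rz":6.4},{"dx":70,"dy":-170,"dz":-20,"rx":0,"ry":0,"rz":6.4}]}}

```text
clock: 20.1
tcp_pos: [0.532, -0.1805, 0.1112]
orientation: [0.037, 3.134, -0.006]
contact_force: [1.3, -0.4, -2.2]
grip_width: 0.0434
gripper_force: 64.5
```

>>> {"name": "send_rows", "arguments": {"deltas": [{"dx":8,"dy":-20,"dz":-20,"rx":0,"ry":0,"rz":0},{"dx":11,"dy":-27,"dz":-40,"rx":0,"ry":0,"rz":0},{"dx":11,"dy":-27,"dz":-55,"rx":0,"ry":0,"rz":0},{"dx":11,"dy":-27,"dz":-60,"rx":0,"ry":0,"rz":0},{"dx":11,"dy":-27,"dz":-60,"rx":0,"ry":0,"rz":0}]}}

```text
clock: 20.52
tcp_pos: [0.5384, -0.2008, 0.0466]
orientation: [-0.029, -3.139, -0.002]
contact_force: [-0.1, 0.4, -3.8]
grip_width: 0.0435
gripper_force: 64.4
```

>>> {"name": "send_rows", "arguments": {"deltas": [{"dx":0,"dy":0,"dz":0,"rx":0,"ry":0,"rz":0},{"dx":0,"dy":0,"dz":0,"rx":0,"ry":0,"rz":0},{"dx":0,"dy":0,"dz":0,"rx":0,"ry":0,"rz":0}]}}

```text
clock: 20.77
tcp_pos: [0.5405, -0.2018, 0.0489]
orientation: [0.029, 3.139, -0.001]
contact_force: [-1.0, 0.2, -4.0]
grip_width: 0.0435
gripper_force: 64.4
```

```bash
python3 -c "
from h import *
st()"
```

```text
tcp [ 540.5 -201.8   48.9] yawY 88.9 z [ 0.002 -0.001 -1.   ] F [-1.   0.2 -4. ] w 43.5 q7 1.34 t 20.7667
```

>>> {"name": "send_rows", "arguments": {"deltas": [{"dx":0,"dy":-1,"dz":-8,"rx":0,"ry":0,"rz":0},{"dx":0,"dy":-1.2,"dz":-16,"rx":0,"ry":0,"rz":0},{"dx":0,"dy":-1.2,"dz":-16,"rx":0,"ry":0,"rz":0},{"dx":0,"dy":-1.2,"dz":-16,"rx":0,"ry":0,"rz":0}]}}

```text
clock: 21.1
tcp_pos: [0.5398, -0.2037, 0.0311]
orientation: [-0.031, -3.141, 0.0]
contact_force: [0.0, -0.5, -3.1]
grip_width: 0.0432
gripper_force: 65.3
```

>>> {"name": "send_rows", "arguments": {"deltas": [{"dx":5,"dy":-0.1,"dz":0,"rx":0,"ry":0,"rz":0},{"dx":10,"dy":-0.2,"dz":0,"rx":0,"ry":0,"rz":0},{"dx":15,"dy":-0.3,"dz":0,"rx":0,"ry":0,"rz":0},{"dx":20,"dy":-0.4,"dz":0,"rx":0,"ry":0,"rz":0},{"dx":25,"dy":-0.5,"dz":0,"rx":0,"ry":0,"rz":0}]}}

```text
clock: 21.52
tcp_pos: [0.5653, -0.204, 0.0313]
orientation: [0.031, 3.141, 0.001]
contact_force: [-0.2, -0.2, -4.1]
grip_width: 0.0434
gripper_force: 65.2
```

```bash
python3 -c "
from h import *
st()"
```

```text
tcp [ 565.3 -204.    31.3] yawY 88.9 z [ 0.  0. -1.] F [-0.2 -0.2 -4.1] w 43.4 q7 1.33 t 21.5167
```

>>> {"name": "send_rows", "arguments": {"deltas": [{"dx":7,"dy":-0.1,"dz":0,"rx":0,"ry":0,"rz":0},{"dx":14,"dy":-0.3,"dz":0,"rx":0,"ry":0,"rz":0},{"dx":21,"dy":-0.4,"dz":0,"rx":0,"ry":0,"rz":0},{"dx":27,"dy":-0.6,"dz":0,"rx":0,"ry":0,"rz":0},{"dx":32,"dy":-0.7,"dz":0,"rx":0,"ry":0,"rz":0}]}}

```text
clock: 21.93
tcp_pos: [0.5977, -0.2047, 0.0315]
orientation: [0.031, 3.141, 0.0]
contact_force: [0.3, 0.0, -2.7]
grip_width: 0.0432
gripper_force: 65.2
```

>>> {"name": "send_rows", "arguments": {"deltas": [{"dx":0,"dy":0,"dz":0,"rx":0,"ry":0,"rz":0},{"dx":0,"dy":0,"dz":0,"rx":0,"ry":0,"rz":0},{"dx":0,"dy":0,"dz":0,"rx":0,"ry":0,"rz":0}], "jaw": 58}}

```text
clock: 22.18
tcp_pos: [0.5969, -0.2048, 0.0319]
orientation: [0.031, 3.141, -0.0]
contact_force: [0.3, -0.3, -0.9]
grip_width: 0.0581
gripper_force: 0.0
```

>>> {"name": "send_rows", "arguments": {"deltas": [{"dx":0,"dy":0,"dz":25,"rx":0,"ry":0,"rz":0},{"dx":0,"dy":0,"dz":42,"rx":0,"ry":0,"rz":0},{"dx":-30,"dy":1,"dz":42,"rx":0,"ry":0,"rz":0},{"dx":-60,"dy":1.5,"dz":42,"rx":0,"ry":0,"rz":0},{"dx":-62,"dy":1.5,"dz":26,"rx":0,"ry":0,"rz":0}]}}

```text
clock: 22.6
tcp_pos: [0.531, -0.2043, 0.0595]
orientation: [-0.033, -3.14, 0.005]
contact_force: [-0.5, -0.6, -1.3]
grip_width: 0.0578
gripper_force: 0.0
```

>>> {"name": "send_rows", "arguments": {"deltas": [{"dx":0,"dy":0,"dz":0,"rx":0,"ry":0,"rz":0},{"dx":0,"dy":0,"dz":0,"rx":0,"ry":0,"rz":0},{"dx":0,"dy":0,"dz":-10,"rx":0,"ry":0,"rz":0},{"dx":0,"dy":0,"dz":-28,"rx":0,"ry":0,"rz":0},{"dx":0,"dy":0,"dz":-28,"rx":0,"ry":0,"rz":0}], "jaw": 0}}

```text
clock: 23.02
tcp_pos: [0.5342, -0.2028, 0.0272]
orientation: [-0.03, -3.139, -0.002]
contact_force: [-1.4, -1.0, -0.7]
grip_width: 0.0002
gripper_force: 0.0
```

>>> {"name": "send_rows", "arguments": {"deltas": [{"dx":10,"dy":-0.2,"dz":0,"rx":0,"ry":0,"rz":0},{"dx":20,"dy":-0.4,"dz":0,"rx":0,"ry":0,"rz":0},{"dx":30,"dy":-0.6,"dz":0,"rx":0,"ry":0,"rz":0},{"dx":40,"dy":-0.8,"dz":0,"rx":0,"ry":0,"rz":0},{"dx":50,"dy":-1,"dz":0,"rx":0,"ry":0,"rz":0}]}}

```text
clock: 23.43
tcp_pos: [0.586, -0.2043, 0.0301]
orientation: [-0.031, -3.141, 0.0]
contact_force: [-4.4, 0.8, 3.4]
grip_width: 0.0001
gripper_force: 2.0
```

>>> {"name": "send_rows", "arguments": {"deltas": [{"dx":4,"dy":0,"dz":0,"rx":0,"ry":0,"rz":0},{"dx":8,"dy":-0.1,"dz":0,"rx":0,"ry":0,"rz":0},{"dx":11,"dy":-0.2,"dz":0,"rx":0,"ry":0,"rz":0},{"dx":13,"dy":-0.2,"dz":0,"rx":0,"ry":0,"rz":0},{"dx":14,"dy":-0.2,"dz":0,"rx":0,"ry":0,"rz":0}]}}

```text
clock: 23.85
tcp_pos: [0.5986, -0.2046, 0.0295]
orientation: [-0.031, -3.141, 0.0]
contact_force: [-2.8, 0.5, 4.1]
grip_width: -0.0001
gripper_force: 2.0
```

```bash
python3 -c "
from h import *
st()"
```

```text
tcp [ 598.6 -204.6   29.5] yawY 88.9 z [-0. -0. -1.] F [-2.8  0.5  4.1] w -0.1 q7 1.33 t 23.85
```

Home expected at TCP x ≈ 602.8.

>>> {"name": "send_rows", "arguments": {"deltas": [{"dx":2,"dy":0,"dz":0,"rx":0,"ry":0,"rz":0},{"dx":3,"dy":0,"dz":0,"rx":0,"ry":0,"rz":0}]}}

```text
clock: 24.02
tcp_pos: [0.6018, -0.2046, 0.0295]
orientation: [0.031, 3.141, -0.0]
contact_force: [-3.2, -0.0, 2.3]
grip_width: -0.0002
gripper_force: 1.5
```

>>> {"name": "send_rows", "arguments": {"deltas": [{"dx":1,"dy":0,"dz":0,"rx":0,"ry":0,"rz":0},{"dx":2,"dy":0,"dz":0,"rx":0,"ry":0,"rz":0}]}}

```text
clock: 24.18
tcp_pos: [0.603, -0.2046, 0.0294]
orientation: [-0.031, -3.14, 0.0]
contact_force: [-7.8, 0.3, 6.2]
grip_width: 0.0003
gripper_force: 3.7
```

>>> {"name": "send_rows", "arguments": {"deltas": [{"dx":1,"dy":0,"dz":0,"rx":0,"ry":0,"rz":0},{"dx":1.5,"dy":0,"dz":0,"rx":0,"ry":0,"rz":0}]}}

```text
clock: 24.35
tcp_pos: [0.603, -0.2046, 0.0292]
orientation: [-0.031, -3.137, 0.001]
contact_force: [-10.0, 0.8, 7.2]
grip_width: -0.0001
gripper_force: 5.3
```

>>> {"name": "send_rows", "arguments": {"deltas": [{"dx":-15,"dy":0,"dz":5,"rx":0,"ry":0,"rz":0},{"dx":-40,"dy":0,"dz":30,"rx":0,"ry":0,"rz":0},{"dx":-70,"dy":-10,"dz":55,"rx":0,"ry":0,"rz":-3},{"dx":-105,"dy":-20,"dz":70,"rx":0,"ry":0,"rz":-6},{"dx":-140,"dy":-30,"dz":75,"rx":0,"ry":0,"rz":-7.6}], "jaw": 75}}

```text
clock: 24.77
tcp_pos: [0.4669, -0.2349, 0.1072]
orientation: [0.241, 3.126, -0.002]
contact_force: [0.5, -0.8, 0.8]
grip_width: 0.0607
gripper_force: 0.0
```

>>> {"name": "send_rows", "arguments": {"deltas": [{"dx":-36,"dy":-12,"dz":0,"rx":0,"ry":0,"rz":0},{"dx":-65,"dy":-22,"dz":0,"rx":0,"ry":0,"rz":0},{"dx":-74,"dy":-27,"dz":0,"rx":0,"ry":0,"rz":0},{"dx":-74,"dy":-27,"dz":0,"rx":0,"ry":0,"rz":0},{"dx":-74,"dy":-27,"dz":0,"rx":0,"ry":0,"rz":0}]}}

```text
clock: 25.18
tcp_pos: [0.3924, -0.2621, 0.1051]
orientation: [0.24, 3.13, -0.001]
contact_force: [1.1, -0.4, 1.0]
grip_width: 0.0753
gripper_force: 0.0
```

>>> {"name": "send_rows", "arguments": {"deltas": [{"dx":0,"dy":0,"dz":0,"rx":0,"ry":0,"rz":0},{"dx":0,"dy":0,"dz":0,"rx":0,"ry":0,"rz":0}]}}

```text
clock: 25.35
tcp_pos: [0.3932, -0.2608, 0.1048]
orientation: [0.236, 3.131, 0.001]
contact_force: [-0.9, -0.2, 1.2]
grip_width: 0.0753
gripper_force: 0.0
```

```bash
python3 look.py
```

```text
tcp [ 393.2 -260.8  104.8] yawY 81.4 z [ 0.002  0.    -1.   ] F [-0.9 -0.2  1.2] w 75.3 q7 1.5 t 25.35
top
(442, -260, 24, 29, 82.8, np.float64(21.8), np.int32(60))
(370, -257, 44, 45, 82.6, np.float64(22.2), np.int32(194))
(325, 13, 33, 83, 52.0, np.float64(24.0), np.int32(121))
(311, 69, 19, 62, -13.8, np.float64(24.2), np.int32(86))
box (426, 208, 43, 160, 4.9, np.float64(35.5), np.int32(839))
box (437, 271, 51, 78, 2.5, np.float64(36.5), np.int32(466))
box (384, 312, 3, 103, 3.6, np.float64(33.4), np.int32(60))
mouth (616, -290, 5, 9, 78.5, np.float64(33.0), np.int32(8))
mouth (615, -348, 5, 12, -72.9, np.float64(35.9), np.int32(9))
mouth (617, -173, 7, 101, 88.9, np.float64(34.0), np.int32(75))
side
(315, 28, 69, 103, -89.8, np.float64(23.0), np.int32(157))
(402, -266, 49, 107, -7.8, np.float64(20.8), np.int32(353))
(397, -374, 49, 106, 8.7, np.float64(21.2), np.int32(419))
```

Stone C is where it was. Next I grasp it for slot 3.

>>> {"name": "send_rows", "arguments": {"deltas": [{"dx":-2,"dy":-1,"dz":-35,"rx":0,"ry":0,"rz":0},{"dx":-2,"dy":-1,"dz":-65,"rx":0,"ry":0,"rz":0},{"dx":-2,"dy":-1,"dz":-82,"rx":0,"ry":0,"rz":0},{"dx":-2,"dy":-1,"dz":-87,"rx":0,"ry":0,"rz":0},{"dx":-2,"dy":-1,"dz":-87,"rx":0,"ry":0,"rz":0}]}}

```text
clock: 25.87
tcp_pos: [0.3891, -0.2615, 0.0164]
orientation: [-0.237, -3.131, -0.003]
contact_force: [0.2, 0.6, 0.7]
grip_width: 0.0748
gripper_force: 0.0
```

>>> {"name": "send_rows", "arguments": {"deltas": [{"dx":0,"dy":0,"dz":0,"rx":0,"ry":0,"rz":0},{"dx":0,"dy":0,"dz":0,"rx":0,"ry":0,"rz":0},{"dx":0,"dy":0,"dz":0,"rx":0,"ry":0,"rz":0},{"dx":0,"dy":0,"dz":0,"rx":0,"ry":0,"rz":0},{"dx":0,"dy":0,"dz":0,"rx":0,"ry":0,"rz":0}], "jaw": 30}}

```text
clock: 26.28
tcp_pos: [0.3903, -0.263, 0.019]
orientation: [0.239, 3.13, -0.002]
contact_force: [-0.5, 0.6, 5.3]
grip_width: 0.0434
gripper_force: 61.2
```

```bash
python3 -c "
from h import *
st()"
```

```text
tcp [ 390.3 -263.    19. ] yawY 81.3 z [ 0.002 -0.002 -1.   ] F [-0.5  0.6  5.3] w 43.4 q7 1.35 t 26.2833
```

>>> {"name": "send_rows", "arguments": {"deltas": [{"dx":0,"dy":0,"dz":30,"rx":0,"ry":0,"rz":0},{"dx":15,"dy":0,"dz":60,"rx":0,"ry":0,"rz":2},{"dx":45,"dy":1,"dz":75,"rx":0,"ry":0,"rz":5},{"dx":83,"dy":2,"dz":75,"rx":0,"ry":0,"rz":7.6},{"dx":120,"dy":2,"dz":70,"rx":0,"ry":0,"rz":7.6}]}}

```text
clock: 26.7
tcp_pos: [0.5113, -0.2618, 0.0906]
orientation: [0.03, 3.137, -0.005]
contact_force: [-0.7, -0.3, -3.1]
grip_width: 0.0431
gripper_force: 64.0
```

>>> {"name": "send_rows", "arguments": {"deltas": [{"dx":22,"dy":0,"dz":-15,"rx":0,"ry":0,"rz":0},{"dx":29,"dy":0,"dz":-35,"rx":0,"ry":0,"rz":0},{"dx":29,"dy":0,"dz":-40,"rx":0,"ry":0,"rz":0},{"dx":29,"dy":0,"dz":-40,"rx":0,"ry":0,"rz":0},{"dx":29,"dy":0,"dz":-40,"rx":0,"ry":0,"rz":0}]}}

```text
clock: 27.12
tcp_pos: [0.537, -0.2607, 0.0477]
orientation: [-0.032, -3.14, -0.0]
contact_force: [-0.8, 0.2, -3.1]
grip_width: 0.0434
gripper_force: 63.9
```

>>> {"name": "send_rows", "arguments": {"deltas": [{"dx":0,"dy":0,"dz":0,"rx":0,"ry":0,"rz":0},{"dx":0,"dy":0,"dz":0,"rx":0,"ry":0,"rz":0}]}}

```text
clock: 27.28
tcp_pos: [0.538, -0.2612, 0.0487]
orientation: [0.032, 3.14, -0.002]
contact_force: [-0.2, -0.3, -2.6]
grip_width: 0.043
gripper_force: 63.9
```

```bash
python3 -c "
from h import *
st()"
```

```text
tcp [ 538.  -261.2   48.7] yawY 88.8 z [ 0.001 -0.001 -1.   ] F [-0.2 -0.3 -2.6] w 43.0 q7 1.44 t 27.2833
```

>>> {"name": "send_rows", "arguments": {"deltas": [{"dx":0,"dy":0,"dz":-8,"rx":0,"ry":0,"rz":0},{"dx":0,"dy":0,"dz":-16,"rx":0,"ry":0,"rz":0},{"dx":0,"dy":0,"dz":-16,"rx":0,"ry":0,"rz":0},{"dx":0,"dy":0,"dz":-16,"rx":0,"ry":0,"rz":0}]}}

```text
clock: 27.62
tcp_pos: [0.5382, -0.2607, 0.0312]
orientation: [0.031, 3.141, -0.0]
contact_force: [0.6, -1.4, -2.4]
grip_width: 0.0433
gripper_force: 64.1
```

>>> {"name": "send_rows", "arguments": {"deltas": [{"dx":5,"dy":-0.1,"dz":0,"rx":0,"ry":0,"rz":0},{"dx":10,"dy":-0.2,"dz":0,"rx":0,"ry":0,"rz":0},{"dx":15,"dy":-0.3,"dz":0,"rx":0,"ry":0,"rz":0},{"dx":20,"dy":-0.4,"dz":0,"rx":0,"ry":0,"rz":0},{"dx":25,"dy":-0.5,"dz":0,"rx":0,"ry":0,"rz":0}]}}

```text
clock: 28.03
tcp_pos: [0.5638, -0.2608, 0.0313]
orientation: [0.031, 3.141, 0.001]
contact_force: [-1.1, -0.6, -2.1]
grip_width: 0.0432
gripper_force: 64.0
```

```bash
python3 -c "
from h import *
st()"
```

```text
tcp [ 563.8 -260.8   31.3] yawY 88.9 z [ 0.  0. -1.] F [-1.1 -0.6 -2.1] w 43.2 q7 1.43 t 28.0333
```

>>> {"name": "send_rows", "arguments": {"deltas": [{"dx":7,"dy":-0.6,"dz":0,"rx":0,"ry":0,"rz":0},{"dx":14,"dy":-1.2,"dz":0,"rx":0,"ry":0,"rz":0},{"dx":21,"dy":-1.6,"dz":0,"rx":0,"ry":0,"rz":0},{"dx":27,"dy":-1.7,"dz":0,"rx":0,"ry":0,"rz":0},{"dx":32,"dy":-1.8,"dz":0,"rx":0,"ry":0,"rz":0}]}}

```text
clock: 28.45
tcp_pos: [0.5962, -0.2627, 0.0314]
orientation: [0.031, 3.141, 0.0]
contact_force: [-0.7, 0.0, -2.3]
grip_width: 0.0433
gripper_force: 63.9
```

>>> {"name": "send_rows", "arguments": {"deltas": [{"dx":0,"dy":0,"dz":0,"rx":0,"ry":0,"rz":0},{"dx":0,"dy":0,"dz":0,"rx":0,"ry":0,"rz":0},{"dx":0,"dy":0,"dz":0,"rx":0,"ry":0,"rz":0}], "jaw": 58}}

```text
clock: 28.7
tcp_pos: [0.5954, -0.2628, 0.0319]
orientation: [0.031, 3.141, -0.0]
contact_force: [-1.3, 0.1, -0.6]
grip_width: 0.0581
gripper_force: 0.0
```

>>> {"name": "send_rows", "arguments": {"deltas": [{"dx":0,"dy":0,"dz":25,"rx":0,"ry":0,"rz":0},{"dx":0,"dy":0,"dz":42,"rx":0,"ry":0,"rz":0},{"dx":-30,"dy":1,"dz":42,"rx":0,"ry":0,"rz":0},{"dx":-60,"dy":1.5,"dz":42,"rx":0,"ry":0,"rz":0},{"dx":-62,"dy":1.5,"dz":26,"rx":0,"ry":0,"rz":0}]}}

```text
clock: 29.12
tcp_pos: [0.5294, -0.2628, 0.0596]
orientation: [-0.034, -3.14, 0.005]
contact_force: [-0.2, -0.6, -1.0]
grip_width: 0.0578
gripper_force: 0.0
```

>>> {"name": "send_rows", "arguments": {"deltas": [{"dx":0,"dy":0,"dz":0,"rx":0,"ry":0,"rz":0},{"dx":0,"dy":0,"dz":0,"rx":0,"ry":0,"rz":0},{"dx":0,"dy":0,"dz":-10,"rx":0,"ry":0,"rz":0},{"dx":0,"dy":0,"dz":-28,"rx":0,"ry":0,"rz":0},{"dx":0,"dy":0,"dz":-28,"rx":0,"ry":0,"rz":0}], "jaw": 0}}

```text
clock: 29.53
tcp_pos: [0.5327, -0.2606, 0.0272]
orientation: [-0.03, -3.139, -0.002]
contact_force: [-1.1, -0.2, 0.3]
grip_width: 0.0003
gripper_force: 0.0
```

>>> {"name": "send_rows", "arguments": {"deltas": [{"dx":10,"dy":-0.2,"dz":0,"rx":0,"ry":0,"rz":0},{"dx":20,"dy":-0.4,"dz":0,"rx":0,"ry":0,"rz":0},{"dx":30,"dy":-0.6,"dz":0,"rx":0,"ry":0,"rz":0},{"dx":40,"dy":-0.8,"dz":0,"rx":0,"ry":0,"rz":0},{"dx":50,"dy":-1,"dz":0,"rx":0,"ry":0,"rz":0}]}}

```text
clock: 29.95
tcp_pos: [0.5846, -0.2623, 0.0301]
orientation: [0.031, 3.141, -0.0]
contact_force: [-2.9, 0.1, 2.5]
grip_width: -0.0002
gripper_force: 1.7
```

>>> {"name": "send_rows", "arguments": {"deltas": [{"dx":4,"dy":0,"dz":0,"rx":0,"ry":0,"rz":0},{"dx":8,"dy":-0.1,"dz":0,"rx":0,"ry":0,"rz":0},{"dx":11,"dy":-0.2,"dz":0,"rx":0,"ry":0,"rz":0},{"dx":13,"dy":-0.2,"dz":0,"rx":0,"ry":0,"rz":0},{"dx":14,"dy":-0.2,"dz":0,"rx":0,"ry":0,"rz":0}]}}

```text
clock: 30.37
tcp_pos: [0.5971, -0.2626, 0.0295]
orientation: [-0.031, -3.141, 0.0]
contact_force: [-3.5, -0.2, 3.0]
grip_width: 0.0002
gripper_force: 1.8
```

```bash
python3 -c "
from h import *
st()"
```

```text
tcp [ 597.1 -262.6   29.5] yawY 88.9 z [-0. -0. -1.] F [-3.5 -0.2  3. ] w 0.2 q7 1.43 t 30.3667
```

>>> {"name": "send_rows", "arguments": {"deltas": [{"dx":2,"dy":0,"dz":0,"rx":0,"ry":0,"rz":0},{"dx":3,"dy":0,"dz":0,"rx":0,"ry":0,"rz":0}]}}

```text
clock: 30.53
tcp_pos: [0.6003, -0.2626, 0.0294]
orientation: [0.031, 3.141, -0.0]
contact_force: [-2.4, -1.0, 1.5]
grip_width: 0.0002
gripper_force: 1.3
```

>>> {"name": "send_rows", "arguments": {"deltas": [{"dx":1,"dy":0,"dz":0,"rx":0,"ry":0,"rz":0},{"dx":2,"dy":0,"dz":0,"rx":0,"ry":0,"rz":0}]}}

```text
clock: 30.7
tcp_pos: [0.602, -0.2626, 0.0294]
orientation: [-0.031, -3.141, 0.0]
contact_force: [-6.1, 0.3, 4.4]
grip_width: -0.0001
gripper_force: 3.9
```

>>> {"name": "send_rows", "arguments": {"deltas": [{"dx":1,"dy":0,"dz":0,"rx":0,"ry":0,"rz":0},{"dx":2,"dy":0,"dz":0,"rx":0,"ry":0,"rz":0}]}}

```text
clock: 30.87
tcp_pos: [0.602, -0.2626, 0.0293]
orientation: [-0.032, -3.137, 0.0]
contact_force: [-11.5, 1.6, 8.7]
grip_width: -0.0
gripper_force: 5.8
```

>>> {"name": "send_rows", "arguments": {"deltas": [{"dx":-15,"dy":0,"dz":5,"rx":0,"ry":0,"rz":0},{"dx":-40,"dy":0,"dz":30,"rx":0,"ry":0,"rz":0},{"dx":-70,"dy":-15,"dz":55,"rx":0,"ry":0,"rz":3},{"dx":-100,"dy":-35,"dz":70,"rx":0,"ry":0,"rz":6},{"dx":-132,"dy":-55,"dz":75,"rx":0,"ry":0,"rz":9}], "jaw": 75}}

```text
clock: 31.28
tcp_pos: [0.4742, -0.3179, 0.1075]
orientation: [-0.223, 3.128, -0.005]
contact_force: [0.6, -1.3, -0.6]
grip_width: 0.0607
gripper_force: 0.0
```

>>> {"name": "send_rows", "arguments": {"deltas": [{"dx":-32,"dy":-21,"dz":0,"rx":0,"ry":0,"rz":2},{"dx":-64,"dy":-42,"dz":0,"rx":0,"ry":0,"rz":2.2},{"dx":-86,"dy":-55,"dz":0,"rx":0,"ry":0,"rz":2.2},{"dx":-86,"dy":-55,"dz":0,"rx":0,"ry":0,"rz":2.2},{"dx":-86,"dy":-55,"dz":0,"rx":0,"ry":0,"rz":2.2}]}}

```text
clock: 31.7
tcp_pos: [0.3855, -0.374, 0.1047]
orientation: [-0.27, 3.129, -0.002]
contact_force: [0.0, -0.2, 0.3]
grip_width: 0.0748
gripper_force: 0.0
```

>>> {"name": "send_rows", "arguments": {"deltas": [{"dx":0,"dy":0,"dz":0,"rx":0,"ry":0,"rz":0},{"dx":0,"dy":0,"dz":0,"rx":0,"ry":0,"rz":0}]}}

```text
clock: 31.87
tcp_pos: [0.3882, -0.3716, 0.1049]
orientation: [-0.279, 3.127, -0.0]
contact_force: [0.6, 0.5, -0.1]
grip_width: 0.0751
gripper_force: 0.0
```

```bash
python3 look.py
```

```text
tcp [ 388.2 -371.6  104.9] yawY 100.2 z [ 0.002 -0.    -1.   ] F [ 0.6  0.5 -0.1] w 75.1 q7 1.97 t 31.8667
top
(427, -366, 41, 46, -80.9, np.float64(21.2), np.int32(187))
(361, -376, 36, 47, -82.2, np.float64(21.4), np.int32(175))
(315, 32, 68, 98, -89.3, np.float64(24.9), np.int32(222))
box (526, 257, 3, 112, -86.3, np.float64(34.2), np.int32(60))
box (426, 208, 43, 160, 4.9, np.float64(35.0), np.int32(842))
box (437, 271, 52, 78, 3.3, np.float64(36.9), np.int32(472))
mouth (615, -261, 7, 54, 86.8, np.float64(33.9), np.int32(42))
mouth (617, -149, 5, 53, -89.4, np.float64(32.6), np.int32(39))
mouth (616, -204, 6, 39, -89.9, np.float64(33.2), np.int32(28))
side
(315, 28, 69, 106, 88.9, np.float64(23.1), np.int32(153))
(396, -374, 51, 106, 10.4, np.float64(21.1), np.int32(395))
```

>>> {"name": "send_rows", "arguments": {"deltas": [{"dx":-2,"dy":-1,"dz":-35,"rx":0,"ry":0,"rz":0},{"dx":-2,"dy":-1,"dz":-65,"rx":0,"ry":0,"rz":0},{"dx":-2,"dy":-1,"dz":-82,"rx":0,"ry":0,"rz":0},{"dx":-2,"dy":-1,"dz":-87,"rx":0,"ry":0,"rz":0},{"dx":-2,"dy":-1,"dz":-87,"rx":0,"ry":0,"rz":0}]}}

```text
clock: 32.38
tcp_pos: [0.3845, -0.3722, 0.0164]
orientation: [0.278, -3.128, -0.003]
contact_force: [0.0, 0.3, -0.8]
grip_width: 0.0751
gripper_force: 0.0
```

>>> {"name": "send_rows", "arguments": {"deltas": [{"dx":0,"dy":0,"dz":0,"rx":0,"ry":0,"rz":0},{"dx":0,"dy":0,"dz":0,"rx":0,"ry":0,"rz":0},{"dx":0,"dy":0,"dz":0,"rx":0,"ry":0,"rz":0},{"dx":0,"dy":0,"dz":0,"rx":0,"ry":0,"rz":0},{"dx":0,"dy":0,"dz":0,"rx":0,"ry":0,"rz":0}], "jaw": 30}}

```text
clock: 32.8
tcp_pos: [0.3855, -0.3742, 0.0193]
orientation: [-0.275, 3.127, -0.004]
contact_force: [-0.6, 0.8, 6.2]
grip_width: 0.0435
gripper_force: 61.5
```

```bash
python3 -c "
from h import *
st()"
```

```text
tcp [ 385.5 -374.2   19.3] yawY 100.1 z [ 0.002 -0.002 -1.   ] F [-0.6  0.8  6.2] w 43.5 q7 1.86 t 32.8
```

>>> {"name": "send_rows", "arguments": {"deltas": [{"dx":0,"dy":0,"dz":30,"rx":0,"ry":0,"rz":0},{"dx":15,"dy":5,"dz":60,"rx":0,"ry":0,"rz":-3},{"dx":45,"dy":16,"dz":75,"rx":0,"ry":0,"rz":-6},{"dx":80,"dy":30,"dz":75,"rx":0,"ry":0,"rz":-9},{"dx":115,"dy":44,"dz":70,"rx":0,"ry":0,"rz":-11.3}]}}

```text
clock: 33.22
tcp_pos: [0.501, -0.3307, 0.0903]
orientation: [0.042, 3.138, -0.005]
contact_force: [0.9, -0.5, -4.4]
grip_width: 0.0435
gripper_force: 64.4
```

>>> {"name": "send_rows", "arguments": {"deltas": [{"dx":26,"dy":8,"dz":-10,"rx":0,"ry":0,"rz":0},{"dx":36.5,"dy":10.6,"dz":-30,"rx":0,"ry":0,"rz":0},{"dx":36.5,"dy":10.6,"dz":-40,"rx":0,"ry":0,"rz":0},{"dx":36.5,"dy":10.6,"dz":-40,"rx":0,"ry":0,"rz":0},{"dx":36.5,"dy":10.6,"dz":-40,"rx":0,"ry":0,"rz":0}]}}

```text
clock: 33.63
tcp_pos: [0.5337, -0.3194, 0.0468]
orientation: [-0.035, -3.138, -0.001]
contact_force: [0.2, -1.5, -4.5]
grip_width: 0.0431
gripper_force: 64.3
```

>>> {"name": "send_rows", "arguments": {"deltas": [{"dx":0,"dy":0,"dz":0,"rx":0,"ry":0,"rz":0},{"dx":0,"dy":0,"dz":0,"rx":0,"ry":0,"rz":0},{"dx":0,"dy":0,"dz":-8,"rx":0,"ry":0,"rz":0},{"dx":0,"dy":0,"dz":-16,"rx":0,"ry":0,"rz":0},{"dx":0,"dy":0,"dz":-16,"rx":0,"ry":0,"rz":0}]}}

```text
clock: 34.05
tcp_pos: [0.5357, -0.3195, 0.0313]
orientation: [0.035, 3.141, -0.001]
contact_force: [0.0, 0.9, -4.0]
grip_width: 0.0435
gripper_force: 65.1
```

>>> {"name": "send_rows", "arguments": {"deltas": [{"dx":0,"dy":0,"dz":0,"rx":0,"ry":0,"rz":0},{"dx":0,"dy":0,"dz":0,"rx":0,"ry":0,"rz":0}]}}

```text
clock: 34.22
tcp_pos: [0.5356, -0.3192, 0.0313]
orientation: [0.034, 3.141, -0.0]
contact_force: [0.1, 0.2, -2.9]
grip_width: 0.0433
gripper_force: 65.4
```

```bash
python3 -c "
from h import *
st()"
```

```text
tcp [ 535.6 -319.2   31.3] yawY 88.8 z [ 0. -0. -1.] F [ 0.1  0.2 -2.9] w 43.3 q7 1.53 t 34.2167
```

>>> {"name": "send_rows", "arguments": {"deltas": [{"dx":5,"dy":-0.4,"dz":0,"rx":0,"ry":0,"rz":0},{"dx":10,"dy":-0.6,"dz":0,"rx":0,"ry":0,"rz":0},{"dx":15,"dy":-0.8,"dz":0,"rx":0,"ry":0,"rz":0},{"dx":20,"dy":-0.9,"dz":0,"rx":0,"ry":0,"rz":0},{"dx":26,"dy":-1,"dz":0,"rx":0,"ry":0,"rz":0}]}}

```text
clock: 34.63
tcp_pos: [0.562, -0.3198, 0.0313]
orientation: [-0.033, -3.141, -0.0]
contact_force: [-1.6, -0.0, -1.9]
grip_width: 0.0431
gripper_force: 65.3
```

```bash
python3 -c "
from h import *
st()"
```

```text
tcp [ 562.  -319.8   31.3] yawY 88.8 z [-0.001  0.    -1.   ] F [-1.6 -0.  -1.9] w 43.1 q7 1.53 t 34.6333
```

>>> {"name": "send_rows", "arguments": {"deltas": [{"dx":7,"dy":-0.3,"dz":0,"rx":0,"ry":0,"rz":0},{"dx":14,"dy":-0.5,"dz":0,"rx":0,"ry":0,"rz":0},{"dx":21,"dy":-0.7,"dz":0,"rx":0,"ry":0,"rz":0},{"dx":27,"dy":-0.8,"dz":0,"rx":0,"ry":0,"rz":0},{"dx":32,"dy":-0.9,"dz":0,"rx":0,"ry":0,"rz":0}]}}

```text
clock: 35.05
tcp_pos: [0.5947, -0.3205, 0.0314]
orientation: [0.033, 3.141, 0.0]
contact_force: [-0.0, -0.4, -4.6]
grip_width: 0.0434
gripper_force: 65.1
```

>>> {"name": "send_rows", "arguments": {"deltas": [{"dx":0,"dy":0,"dz":0,"rx":0,"ry":0,"rz":0},{"dx":0,"dy":0,"dz":0,"rx":0,"ry":0,"rz":0},{"dx":0,"dy":0,"dz":0,"rx":0,"ry":0,"rz":0}], "jaw": 58}}

```text
clock: 35.3
tcp_pos: [0.594, -0.321, 0.032]
orientation: [0.034, 3.141, -0.001]
contact_force: [-0.1, 0.0, -0.5]
grip_width: 0.0579
gripper_force: 0.0
```

>>> {"name": "send_rows", "arguments": {"deltas": [{"dx":0,"dy":0,"dz":25,"rx":0,"ry":0,"rz":0},{"dx":0,"dy":0,"dz":42,"rx":0,"ry":0,"rz":0},{"dx":-30,"dy":1,"dz":42,"rx":0,"ry":0,"rz":0},{"dx":-60,"dy":1.5,"dz":42,"rx":0,"ry":0,"rz":0},{"dx":-62,"dy":1.5,"dz":26,"rx":0,"ry":0,"rz":0}]}}

```text
clock: 35.72
tcp_pos: [0.5279, -0.3213, 0.0599]
orientation: [-0.038, -3.14, 0.006]
contact_force: [-0.0, -0.1, -1.0]
grip_width: 0.058
gripper_force: 0.0
```

>>> {"name": "send_rows", "arguments": {"deltas": [{"dx":0,"dy":0,"dz":0,"rx":0,"ry":0,"rz":0},{"dx":0,"dy":0,"dz":0,"rx":0,"ry":0,"rz":0},{"dx":0,"dy":0,"dz":-10,"rx":0,"ry":0,"rz":0},{"dx":0,"dy":0,"dz":-28,"rx":0,"ry":0,"rz":0},{"dx":0,"dy":0,"dz":-28,"rx":0,"ry":0,"rz":0}], "jaw": 0}}

```text
clock: 36.13
tcp_pos: [0.5312, -0.3184, 0.0271]
orientation: [-0.033, -3.139, -0.003]
contact_force: [-0.4, 0.1, -1.1]
grip_width: -0.0001
gripper_force: 0.0
```

>>> {"name": "send_rows", "arguments": {"deltas": [{"dx":10,"dy":-0.2,"dz":0,"rx":0,"ry":0,"rz":0},{"dx":20,"dy":-0.4,"dz":0,"rx":0,"ry":0,"rz":0},{"dx":30,"dy":-0.6,"dz":0,"rx":0,"ry":0,"rz":0},{"dx":40,"dy":-0.8,"dz":0,"rx":0,"ry":0,"rz":0},{"dx":50,"dy":-1,"dz":0,"rx":0,"ry":0,"rz":0}]}}

```text
clock: 36.55
tcp_pos: [0.583, -0.3203, 0.0301]
orientation: [-0.034, -3.141, 0.0]
contact_force: [-4.9, -0.1, 4.3]
grip_width: 0.0001
gripper_force: 2.1
```

>>> {"name": "send_rows", "arguments": {"deltas": [{"dx":4,"dy":0,"dz":0,"rx":0,"ry":0,"rz":0},{"dx":8,"dy":-0.1,"dz":0,"rx":0,"ry":0,"rz":0},{"dx":11,"dy":-0.2,"dz":0,"rx":0,"ry":0,"rz":0},{"dx":13,"dy":-0.2,"dz":0,"rx":0,"ry":0,"rz":0},{"dx":14,"dy":-0.2,"dz":0,"rx":0,"ry":0,"rz":0}]}}

```text
clock: 36.97
tcp_pos: [0.5956, -0.3206, 0.0296]
orientation: [-0.034, -3.141, 0.0]
contact_force: [-4.1, 0.2, 3.5]
grip_width: 0.0002
gripper_force: 2.1
```

```bash
python3 -c "
from h import *
st()"
```

```text
tcp [ 595.6 -320.6   29.6] yawY 88.8 z [-0. -0. -1.] F [-4.1  0.2  3.5] w 0.2 q7 1.53 t 36.9667
```

>>> {"name": "send_rows", "arguments": {"deltas": [{"dx":2,"dy":0,"dz":0,"rx":0,"ry":0,"rz":0},{"dx":3,"dy":0,"dz":0,"rx":0,"ry":0,"rz":0}]}}

```text
clock: 37.13
tcp_pos: [0.5987, -0.3206, 0.0295]
orientation: [0.034, 3.141, -0.0]
contact_force: [-3.5, -0.0, 2.9]
grip_width: 0.0002
gripper_force: 1.8
```

>>> {"name": "send_rows", "arguments": {"deltas": [{"dx":1,"dy":0,"dz":0,"rx":0,"ry":0,"rz":0},{"dx":2,"dy":0,"dz":0,"rx":0,"ry":0,"rz":0}]}}

```text
clock: 37.3
tcp_pos: [0.6006, -0.3206, 0.0295]
orientation: [-0.034, -3.141, 0.0]
contact_force: [-4.4, -0.1, 3.4]
grip_width: 0.0002
gripper_force: 1.9
```

>>> {"name": "send_rows", "arguments": {"deltas": [{"dx":1,"dy":0,"dz":0,"rx":0,"ry":0,"rz":0},{"dx":2,"dy":0,"dz":0,"rx":0,"ry":0,"rz":0}]}}

```text
clock: 37.47
tcp_pos: [0.601, -0.3206, 0.0293]
orientation: [-0.034, -3.138, 0.0]
contact_force: [-10.3, 0.9, 7.9]
grip_width: -0.0001
gripper_force: 5.6
```

Home. I retreat clear of everything and check.

>>> {"name": "send_rows", "arguments": {"deltas": [{"dx":-15,"dy":0,"dz":3,"rx":0,"ry":0,"rz":0},{"dx":-40,"dy":-5,"dz":30,"rx":0,"ry":0,"rz":0},{"dx":-65,"dy":-30,"dz":60,"rx":0,"ry":0,"rz":0},{"dx":-80,"dy":-60,"dz":90,"rx":0,"ry":0,"rz":0},{"dx":-95,"dy":-90,"dz":120,"rx":0,"ry":0,"rz":0}]}}

```text
clock: 37.88
tcp_pos: [0.5115, -0.4033, 0.1434]
orientation: [0.03, 3.14, -0.0]
contact_force: [0.7, -0.8, -0.6]
grip_width: 0.0
gripper_force: 0.0
```

>>> {"name": "send_rows", "arguments": {"deltas": [{"dx":-10,"dy":-35,"dz":10,"rx":0,"ry":0,"rz":0},{"dx":-20,"dy":-70,"dz":20,"rx":0,"ry":0,"rz":0},{"dx":-30,"dy":-105,"dz":30,"rx":0,"ry":0,"rz":0},{"dx":-40,"dy":-130,"dz":30,"rx":0,"ry":0,"rz":0},{"dx":-40,"dy":-130,"dz":30,"rx":0,"ry":0,"rz":0}]}}

```text
clock: 38.3
tcp_pos: [0.4678, -0.5416, 0.1725]
orientation: [0.049, 3.14, -0.009]
contact_force: [-0.8, -1.4, -1.2]
grip_width: 0.0
gripper_force: 0.0
```

>>> {"name": "send_rows", "arguments": {"deltas": [{"dx":0,"dy":0,"dz":0,"rx":0,"ry":0,"rz":0},{"dx":0,"dy":0,"dz":0,"rx":0,"ry":0,"rz":0},{"dx":0,"dy":0,"dz":0,"rx":0,"ry":0,"rz":0},{"dx":0,"dy":0,"dz":0,"rx":0,"ry":0,"rz":0},{"dx":0,"dy":0,"dz":0,"rx":0,"ry":0,"rz":0}]}}

```text
clock: 38.72
tcp_pos: [0.4725, -0.5317, 0.1721]
orientation: [0.03, 3.141, 0.001]
contact_force: [-0.6, 0.4, 0.2]
grip_width: 0.0002
gripper_force: 0.0
```

```bash
python3 look.py; python3 -c "
from h import *
im=cam('top')[0];cv2.imwrite('pics/end.png',cv2.resize(im[100:310,110:460],(800,480)))"
```

```text
tcp [ 472.5 -531.7  172.1] yawY 88.9 z [ 0.  0. -1.] F [-0.6  0.4  0.2] w 0.2 q7 1.99 t 38.7167
top
(320, 39, 55, 97, -67.9, np.float64(25.0), np.int32(188))
box (426, 208, 43, 160, 4.6, np.float64(35.3), np.int32(839))
box (437, 271, 52, 78, 3.0, np.float64(36.4), np.int32(469))
mouth (616, -258, 7, 48, -88.7, np.float64(33.4), np.int32(34))
mouth (616, -311, 6, 28, 85.5, np.float64(33.7), np.int32(21))
mouth (614, -333, 7, 12, 79.0, np.float64(33.7), np.int32(11))
mouth (617, -127, 5, 15, -85.2, np.float64(35.4), np.int32(11))
mouth (616, -181, 7, 83, -89.7, np.float64(33.7), np.int32(65))
side
(315, 27, 70, 105, 89.6, np.float64(23.1), np.int32(162))
```

View pics/end.png

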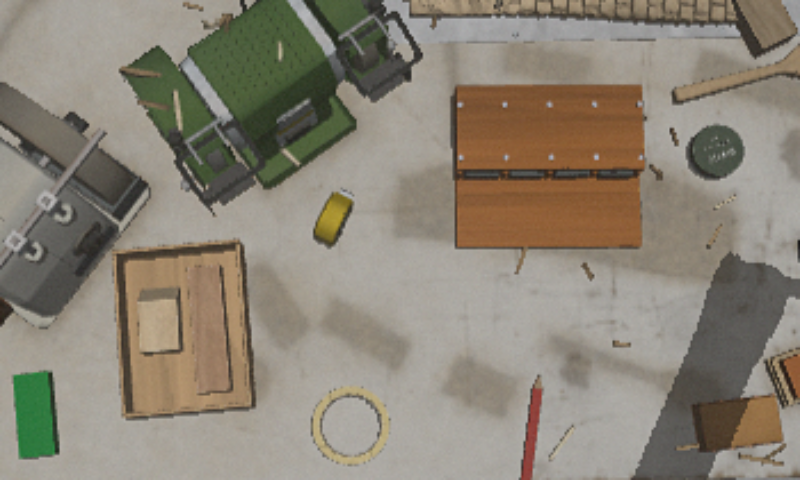

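All four slots show a grey stone end at the mouth (crop y≈173). Both offcuts lie in the box, and the tin and tape are where they were.

```bash
python3 -c "
from bench import r
print(r.hand_in())"
```

```text
the job is handed in; nothing more can be done
None
```

I handed the job in at about 39 s: the long and short offcuts are in the scrap box (no thick one was there), all four grey stones were pushed to the back of slots 1–4, and the wax tin and tape measure were left alone. The hand-in gave no verdict.

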